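# Slide the jar carrier over the sill into the drying rack

## Robot

A 7-joint arm with a two-finger parallel gripper is mounted at the origin on the work surface. World frame = base frame: x ahead of the robot, y to its left, z up, the work surface at z = 0. Lengths are in m, angles in rad, forces in N, time in s.
With the tool pointing down it reaches from about 0.425 to 0.825 m from the base axis. Payload 3.6 kg.
Tool frame: the origin (TCP) lies on the front face of the gripper's body, between the roots of the fingers; the fingertips stand 84 mm ahead of it and the grasp point (between the pads) lies arm.grip_depth ahead of it (arm.grip_depth is the distance from the TCP to the grasp point, in m); y points along the fingers, z is the direction in which the jaws open and shut, and the axes are right-handed (so a half turn about y gives the same grasp; the last joint's range is limited). The gripper opens to 93 mm and grips with 3 to 60 N. Pads are 15 mm wide; open, the fingers measure 128 mm over their backs; the gripper's body (75 mm by 188 mm) begins 65 mm behind the grasp point.
Start: joints at [-1.157, 0.615, -0.013, 1.423, 0.008, 1.103, -0.04], TCP at [0.277, 0.588, 0.303] pointing down, gripper open.
Joint ranges: [-3.12, 3.12], [-0.3, 2.06], [-1.34, 1.32], [0.26, 2.42], [-1.36, 4.5], [0.01, 1.98], [-2.84, 2.84]. Speed limits (rad/s): [2.79, 2.79, 3.14, 3.14, 3.14, 3.14, 3.14].

## Interface

Orientations are given as a unit quaternion [x, y, z, w].
In Python, from plant import arm, eoat, kinematics, get_image, camera_params, close_job gives the robot as it stands. Calls block until the motion is done:
- arm.movep(position, orientation): joint-space move of the TCP to a pose.
- arm.move_straight(position, vel=0.15, orientation=None, guard=None): straight line of the TCP; orientation=None keeps the orientation; vel is the mean speed in m/s. With guard (N) it stops when the force on the tool has changed by that much, and returns True; else False.
- arm.goto_joints(angles): joint-space move.
- eoat.let_go() and eoat.clamp(force=None): open the fingers fully, or close them until they stop; force is the grip in N (None keeps the last).
- arm.dwell(seconds).
- kinematics.inverse_kinematics(position, orientation): joint angles nearest the present ones, or None.
- arm.read_state(): the state.
- get_image(name): name is "side" or "top" or "wrist"; returns (picture, depth): 420x560x3 uint8, red, green, blue; 420x560 float32, m along the optical axis (not along the pixel's ray), 0 where there is no reading.
- camera_params(name): a dict with "K" (3x3 intrinsics, pixels), "dist_coeffs" ([k1, k2, p1, p2, k3] as OpenCV has them; the pictures are not rectified), "rvec" (rotation vector, rad) and "tvec" (3), from world to camera coordinates, as OpenCV has them. Camera axes: x right, y down, z forward; pixel columns grow to the right and rows downward; lengths in m; the calibration is good to about 2 mm. A picture is of the moment at which its call begins: read the wrist's pose just before it. camera_params takes no time and is no camera call; for the wrist camera it gives the pose at the moment of the call.
A pose or a line that the arm cannot do raises arm.Unreachable and nothing moves.
- close_job(): hands the job in, once; it reports no verdict.
The state is a dict: "time_s": time; "q": joint angles; "joint_velocities": joint speeds; "tau": joint torques, N m; "position": TCP position; "tool_rot": TCP orientation; "contact_force": force on the tool from outside, world axes, zero at the start; "torque": the same for the moment, N m; "grip_width": finger opening in m.
Only numpy, scipy, OpenCV 4.12 (cv2) and the standard library are available. Lean on these libraries where they do the work, as an engineer would, in place of code of your own. Each camera call takes 0.05 s, during which the arm holds its last target.

## Task

Put the wooden paint-jar carrier away in the low drying rack: take its handle board near the end facing the rack, raise that front edge and rest it on the rack's raised sill while the back edge stays down on the bench. Then push the carrier in over the sill until its front end meets the blue backstop, sitting flat and square on the deck between the side rails, and let go. Never carry it through the air (its back edge stays down until at least half of the carrier is past the sill's edge), and leave the spray can, tape roll and sanding block where they are.

Things in the scene. Friction and masses are not known exactly. Their poses are not given: they have to be found in the camera images.
- rack: Low drying rack, fixed to the bench. Origin: on the bench, middle of the sill's front edge; x runs level into the rack (the way the carrier goes), y left along the sill, z up. Its plywood deck is a step 18 mm high, 260 wide, 200 deep (x 0 to 200), upright front face, yellow front edge. Two aluminium side rails on the deck at y = +-85 to +-95, x 50 to 190, up to z = 32.
- backstop (a point): Foot of the blue backstop's face, middle: x = 190, y = 0, z = 18 in the rack's frame. The backstop is as wide as the deck and rises to z = 75.
- shelf_edge (a point): Middle of the front lower edge of the rigid wire shelf over the deck: x = 21, z = 186 in the rack's frame. Shelf: underside z = 186, top 196, pieces on it to 211; rods every 35 mm back to x = 200, y +-129, on 12 mm posts at x = 105 and 196, y = +-124. An upright hand cannot follow the carrier in: lean it back 30 to 45 degrees, fingers pointing down and into the rack.
- carrier: Loose wooden jar carrier, 140 long (x), 124 wide (y), about 0.7 kg, balanced near its middle. Origin: centre of its underside; x points to its front (leading) end, which faces the rack, z up. End walls 8 mm thick, up to z = 50; side walls 6 mm, up to z = 32. Six fixed jars, 36 mm wide, tops at z = 55, at x = -41, 0, 41, y = +-32. Home: origin at x = 120, y about 0, z = 18 in the rack's frame.
- carrier_front (a point): Middle of the bottom edge of the carrier's front end (x = +70, z = 0 in the carrier's frame).
- carrier_back (a point): Middle of the bottom edge of the carrier's back end (x = -70, z = 0 in the carrier's frame).
- handle_front (a point): Front end of the carrier's handle board at z = 88 (x = +60 in the carrier's frame). The board is 12 mm thick, stands along x at y = 0, x -60 to +60, and rises to z = 105 (top 10 mm red); above the jars (z = 55) it stands free and can be pinched across y, the hand leaning along x as needed.
- spray_can: Bystander: green spray can with a white cap, 52 mm wide, 142 tall, upright; origin: centre of its underside.
- tape_roll: Bystander: blue roll of tape lying flat, 84 mm wide, 24 high; origin: centre of its underside.
- sanding_block: Bystander: cork sanding block 90 x 45 x 32 mm; origin: centre of its underside.
Mind the look-alikes: they are no part of the job. There is more than one size of the carrier; the one meant has the size given above.

How it is judged:
By the outcome, as a careful person would: the job done as asked, in the order asked, and still so for the second after the job is handed in, with the robot touching nothing.
It also fails if it takes over 56 s, if anything falls off the work surface, if the arm or the gripper's body presses on something with over 40 N, if the wrist force passes 120 N, or if a joint passes its speed limit or range.

## Working session

There is one attempt and no reset: what is moved stays moved. The work goes in short steps, each a Python script; the robot and the scene stay as the last script left them, time stands still between calls to the robot, and variables do not carry over. Pictures are saved under pics/ and viewed, and the job is handed in when it is done.

```bash
ls; mkdir -p pics
python3 - <<'E'
from plant import arm, eoat, kinematics, get_image, camera_params
import cv2
s=arm.read_state();print(s['time_s'],s['position'],s['tool_rot'],s['grip_width'],arm.grip_depth)
for n in("side","top","wrist"):
    im,d=get_image(n);cv2.imwrite(f"pics/{n}0.png",im[:,:,::-1])
    import numpy as np
    np.save(f"pics/{n}0.npy",d)
    p=camera_params(n);print(n,p)
E
```

```text
pics
0.0 [0.27646718 0.58764245 0.30159028] [ 0.69097045 -0.15438876  0.15401981 -0.68920377] 0.09299864662794347 0.0653
side {'K': array([[446.24905564,   0.        , 277.42237324],
       [  0.        , 446.24905564, 211.05997274],
       [  0.        ,   0.        ,   1.        ]]), 'dist_coeffs': array([-0.15047434,  0.        ,  0.        ,  0.        ,  0.        ]), 'rvec': array([ 2.42830427, -0.11180046,  0.03484315]), 'tvec': array([-0.54793243,  0.15663452,  0.85311957])}
top {'K': array([[533.82350231,   0.        , 290.90410407],
       [  0.        , 533.82350231, 214.11987532],
       [  0.        ,   0.        ,   1.        ]]), 'dist_coeffs': array([-0.1555122,  0.       ,  0.       ,  0.       ,  0.       ]), 'rvec': array([ 2.1337927 , -2.10500092,  0.20685932]), 'tvec': array([0.04327119, 0.58415424, 1.19166887])}
wrist {'K': array([[297.8165129 ,   0.        , 282.55755185],
       [  0.        , 297.8165129 , 219.29380048],
       [  0.        ,   0.        ,   1.        ]]), 'dist_coeffs': array([-0.00223687,  0.        ,  0.        ,  0.        ,  0.        ]), 'rvec': array([-2.44597371, -1.55331762, -0.21519081]), 'tvec': array([-0.64917906, -0.03326141,  0.38995728])}
```

View pics/side0.png

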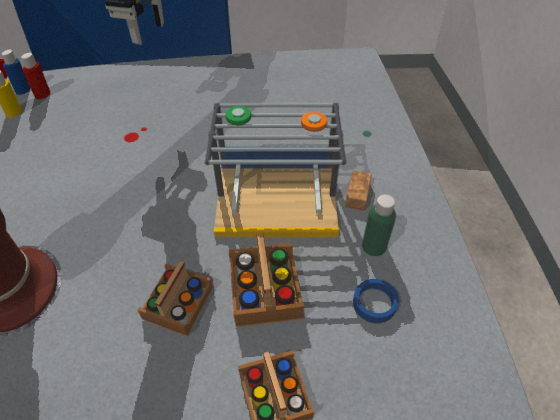

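View pics/top0.png

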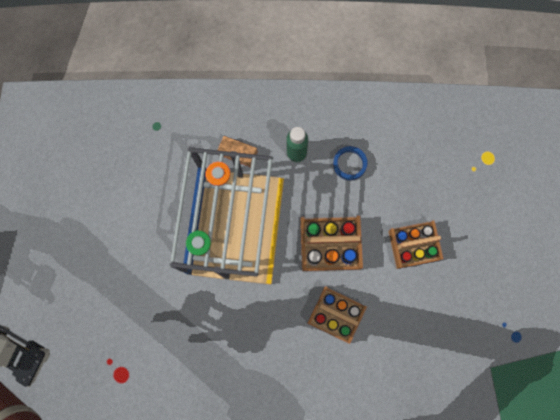

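View pics/wrist0.png

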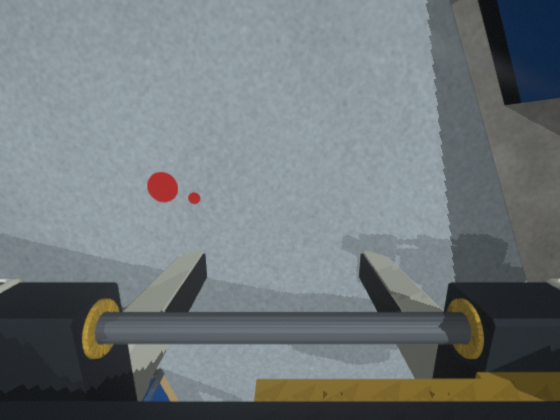

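The large carrier is centred in the top view at about (332,243), with the rack sill at about (277,230). Two smaller look-alikes sit at (337,313) and (417,243). Next I'll measure with rays and depth.

```bash
cat > h.py <<'E'
import numpy as np, cv2
from plant import camera_params
from scipy.spatial.transform import Rotation as R
def ray(p,uv):
    uv=np.array(uv,float).reshape(-1,1,2)
    n=cv2.undistortPoints(uv,p['K'],p['dist_coeffs']).reshape(-1,2)
    Rm=R.from_rotvec(p['rvec']).as_matrix()
    d=np.c_[n,np.ones(len(n))]@Rm
    return -Rm.T@p['tvec'],d
def onz(p,uv,z):
    o,d=ray(p,uv); return o+d*((z-o[2])/d[:,2])[:,None]
def cloud(p,dep):
    h,w=dep.shape; u,v=np.meshgrid(np.arange(w),np.arange(h))
    o,d=ray(p,np.c_[u.ravel(),v.ravel()])
    P=o+d*dep.ravel()[:,None]; P[dep.ravel()<=0]=np.nan
    return P.reshape(h,w,3)
def proj(p,P): return cv2.projectPoints(np.array(P,float).reshape(-1,1,3),p['rvec'],p['tvec'],p['K'],p['dist_coeffs'])[0].reshape(-1,2)
E
python3 - <<'E'
from h import *
for n in('top','side'):
    p=camera_params(n);print(n,'cam',ray(p,[[0,0]])[0])
    im=cv2.imread(f'pics/{n}0.png');C=cloud(p,np.load(f'pics/{n}0.npy'))
    hsv=cv2.cvtColor(im,cv2.COLOR_BGR2HSV)
    y=cv2.inRange(hsv,(18,180,120),(32,255,255))
    k,l,st,ce=cv2.connectedComponentsWithStats(y)
    for i in range(1,k):
        if st[i,4]>60:
            P=C[l==i];print('yellow',st[i],ce[i],np.nanmean(P,0),np.nanmin(P,0),np.nanmax(P,0))
    for q in ([(332,243),(277,230),(337,313),(417,243),(297,135),(350,162),(238,145)] if n=='top' else [(265,285),(276,232),(177,297),(275,385),(377,230),(376,300),(359,190)]):
        print(q,C[q[1],q[0]],onz(p,[q],0.0)[0])
im=cv2.imread('pics/top0.png');cv2.imwrite('pics/topz.png',cv2.resize(im[140:300,160:380],None,fx=3.6,fy=3.6,interpolation=cv2.INTER_CUBIC))
im=cv2.imread('pics/side0.png');cv2.imwrite('pics/sidez.png',cv2.resize(im[140:340,200:420],None,fx=3,fy=3,interpolation=cv2.INTER_CUBIC))
E
```

```text
top cam [0.34241251 0.04989031 1.28197032]
yellow [482 153  12  11 105] [487.62857143 157.77142857] [ 0.74837619 -0.45047487  0.00158125] [ 0.73433025 -0.46670193 -0.00551981] [ 0.76210071 -0.43362842  0.00801697]
yellow [267 179  16 105 388] [274.23453608 232.25515464] [0.54695456 0.09051037 0.01917921] [0.42484834 0.07405036 0.01142665] [0.67882298 0.10580943 0.02674246]
yellow [326 223  10  10  70] [330.12857143 227.37142857] [ 0.55340724 -0.04077346  0.05605476] [ 0.54188    -0.05198842  0.05125146] [ 0.5646226  -0.03076336  0.0602019 ]
(332, 243) [ 0.51301236 -0.04299665  0.08218287] [ 0.52469809 -0.04935921  0.        ]
(277, 230) [ 0.555133    0.0846157  -0.00165243] [0.55485916 0.084571   0.        ]
(337, 313) [ 0.35580126 -0.05447476  0.08093847] [ 0.35670354 -0.061508    0.        ]
(417, 243) [ 0.51462613 -0.23739232  0.08581952] [ 0.52698184 -0.25800382  0.        ]
(297, 135) [0.74832139 0.03983525 0.14211666] [0.79893001 0.03858159 0.        ]
(350, 162) [ 0.72824375 -0.09437717  0.00508345] [ 0.7297798  -0.09495152  0.        ]
(238, 145) [0.75839066 0.18317117 0.0363
[... 475 characters left out ...]
40178571 391.77678571] [ 0.49898617 -0.25316034  0.04205356] [ 0.49022413 -0.26240641  0.03888407] [ 0.50798282 -0.24401149  0.04484872]
(265, 285) [ 0.5212372  -0.09608529  0.10549746] [ 0.52311707 -0.03186469  0.        ]
(276, 232) [0.55468761 0.08150134 0.0187623 ] [0.55584508 0.09614225 0.        ]
(177, 297) [ 0.35835804 -0.05958296  0.02603758] [ 0.35288008 -0.04416205  0.        ]
(275, 385) [nan nan nan] [ 0.52528385 -0.22992772  0.        ]
(377, 230) [0.7419     0.01644357 0.08473252] [0.77163825 0.08082344 0.        ]
(376, 300) [ 0.73109689 -0.08529604 -0.00112465] [ 0.7307638 -0.0858992  0.       ]
(359, 190) [0.74651942 0.16993288 0.03314116] [0.75752379 0.20042713 0.        ]
```

```bash
sleep 1
```

```text
(no output)
```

View pics/topz.png

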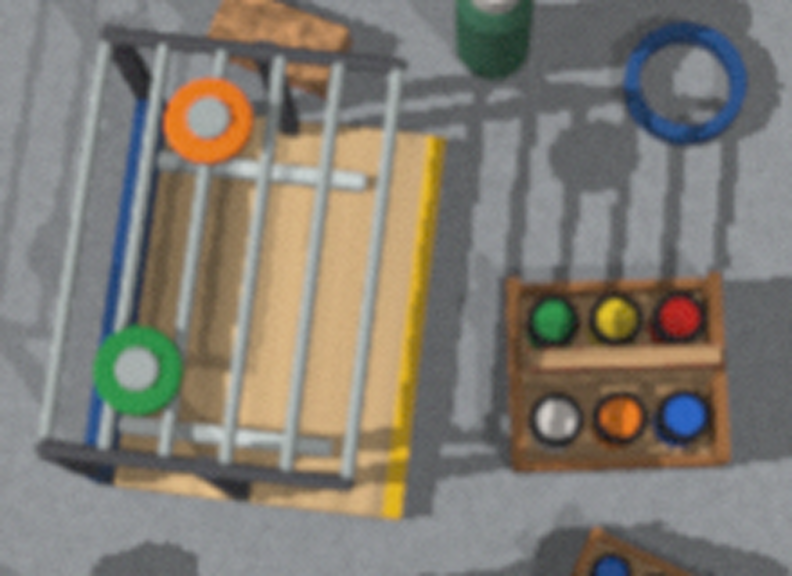

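View pics/sidez.png

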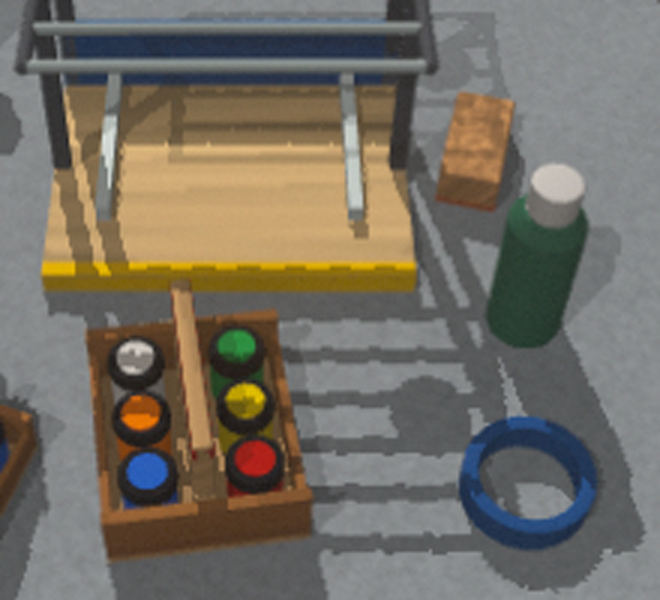

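The full-size carrier faces the rack. Green and white jars are at its front (left in the top view), and red and blue at its back. Next I'll fit the poses from the jar tops and the sill edge in both views.

```bash
cat > meas.py <<'E'
from h import *
def jars(n,im,z=0.055,guess=None,rad=9):
    """jar-top colour disc centres -> world at height z. guess: px dict"""
    p=camera_params(n);hsv=cv2.cvtColor(im,cv2.COLOR_RGB2HSV)
    rng={'green':[(45,90,50),(80,255,255)],'yellow':[(22,150,90),(32,255,255)],'orange':[(8,200,140),(18,255,255)],'blue':[(100,150,110),(125,255,255)],'red':[(0,190,110),(5,255,255)],'white':[(0,0,140),(180,40,255)]}
    out={}
    for c,(lo,hi) in rng.items():
        m=cv2.inRange(hsv,lo,hi)
        if c=='red': m|=cv2.inRange(hsv,(174,190,110),(180,255,255))
        g=guess[c];mm=np.zeros_like(m);cv2.circle(mm,tuple(int(round(a)) for a in g),rad,255,-1)
        k,l,st,ce=cv2.connectedComponentsWithStats(m&mm)
        if k<2: continue
        i=1+np.argmax(st[1:,4]);
        if st[i,4]<15: continue
        out[c]=(ce[i],st[i,4],onz(p,[ce[i]],z)[0])
    return out
loc={'green':(41,-32),'white':(41,32),'yellow':(0,-32),'orange':(0,32),'red':(-41,-32),'blue':(-41,32)}
def fitpose(out):
    A=np.array([loc[c] for c in out])/1000.;B=np.array([out[c][2][:2] for c in out])
    a0,b0=A.mean(0),B.mean(0);a=(A-a0);b=(B-b0)
    th=np.arctan2((a[:,0]*b[:,1]-a[:,1]*b[:,0]).sum(),(a*b).sum())
    c,s=np.cos(th),np.sin(th);M=np.array([[c,-s],[s,c]])
    t=b0-M@a0;res=B-(A@M.T+t)
    scale=np.sqrt((b**2).sum()/(a**2).sum())
    return t,th,scale,np.abs(res).max()
E
python3 - <<'E'
from meas import *
G={'top':{'green':(313.6,229),'yellow':(330.5,228),'red':(349,228),'white':(315,256),'orange':(332.6,256),'blue':(350,255)},
'side':{'green':(279,256),'yellow':(282,274),'red':(285,294),'white':(245,259),'orange':(247,278),'blue':(249,298)}}
for n in('top','side'):
    im=cv2.imread(f'pics/{n}0.png')[:,:,::-1].copy();p=camera_params(n)
    o=jars(n,im,guess=G[n])
    for c in o:print(c,o[c][0].round(1),o[c][1],o[c][2].round(4))
    t,th,s,r=fitpose(o);print(n,'carrier',t,np.degrees(th),'scale',s,'res',r)
    hsv=cv2.cvtColor(im,cv2.COLOR_RGB2HSV)
    y=cv2.inRange(hsv,(20,190,110),(32,255,255))
    k,l,st,ce=cv2.connectedComponentsWithStats(y)
    i=[i for i in range(1,k) if st[i,2]*st[i,3]>1000][0]
    m=l==i;vs,us=np.nonzero(m);q=np.c_[us,vs]
    C=cloud(p,np.load(f'pics/{n}0.npy'))
    if n=='top':   # columns extremes per row
        L=np.array([[us[vs==v].min()-.5,v] for v in np.unique(vs)]);Rr=np.array([[us[vs==v].max()+.5,v] for v in np.unique(vs)])
        rows=vs
    else:
        L=np.array([[u,vs[us==u].min()-.5] for u in np.unique(us)]);Rr=np.array([[u,vs[us==u].max()+.5] for u in np.unique(us)])
    for nm,E in(('a',L),('b',Rr)):
      for z in(0.018,0.0):
        W=onz(p,E,z)[:,:2];W=W[3:-3]
        f=cv2.fitLine(W.astype(np.float32),cv2.DIST_HUBER,0,.01,.01).ravel();d=f[:2]*np.sign(f[0])
        s=(W-f[2:])@d
        e0,e1=f[2:]+d*s.min(),f[2:]+d*s.max()
        print(nm,z,'ends',e0,e1,'len',s.max()-s.min(),'angle',np.degrees(np.arctan2(d[1],d[0])))
E
```

```text
green [313.  228.5] 109 [ 0.5505 -0.0008  0.055 ]
yellow [330.4 227.8] 94 [ 0.5525 -0.0414  0.055 ]
orange [332.4 255.5] 73 [ 0.4876 -0.0461  0.055 ]
blue [349.8 254.9] 96 [ 0.4896 -0.0864  0.055 ]
red [348.2 227.4] 72 [ 0.554  -0.0831  0.055 ]
white [311.9 255.5] 37 [0.4871 0.0014 0.055 ]
top carrier [ 0.52023149 -0.04271227] 91.87058837159204 scale 1.0222677656512131 res 0.0041935599076157945
a 0.018 ends [0.43405518 0.10579916] [0.67068272 0.08206653] len 0.23781469756171433 angle -5.727343
a 0.0 ends [0.43536025 0.10659534] [0.67535757 0.08252476] len 0.2412013775074613 angle -5.7273397
b 0.018 ends [0.43430637 0.09742548] [0.67078666 0.07476552] len 0.23756346294737873 angle -5.47347
b 0.0 ends [0.43561502 0.09810241] [0.67546298 0.07511979] len 0.24094656404688747 angle -5.473464
green [278.2 254.9] 115 [ 0.5518 -0.0019  0.055 ]
yellow [281.6 272.9] 124 [ 0.5543 -0.0425  0.055 ]
orange [246.5 277.4] 108 [ 0.4898 -0.0462  0.055 ]
blue [248.7 296.6] 130 [ 0.4917 -0.0866  0.055 ]
red [284.7 292.4] 118 [ 0.5558 -0.0839  0.055 ]
white [245.  255.8] 37 [0.4893 0.0019 0.055 ]
side carrier [ 0.52210107 -0.0432044 ] 91.4839600112674 scale 1.020032108374991 res 0.004975333877280455
a 0.018 ends [0.43249185 0.10559564] [0.67649387 0.08256087] len 0.24508689246878212 angle -5.3929667
a 0.0 ends [0.43057973 0.12022271] [0.68061493 0.09661844] len 0.251146893340708 angle -5.392956
b 0.018 ends [0.43271943 0.08480881] [0.67234538 0.05829899] len 0.24108787872027554 angle -6.3129625
b 0.0 ends [0.43081294 0.09892191] [0.67636387 0.07175666] len 0.247048999898492 angle -6.3129506
```

```bash
cat >> h.py <<'E'
RO=np.array([0.5535,0.0858]);RH=np.radians(84.4)
def rk(W):
    W=np.atleast_2d(W);c,s=np.cos(RH),np.sin(RH);d=W[:,:2]-RO
    return np.c_[d@[c,s],d@[-s,c],W[:,2]]
def wl(P,yawoff=0):
    P=np.atleast_2d(P);c,s=np.cos(RH),np.sin(RH)
    return np.c_[RO[0]+P[:,0]*c-P[:,1]*s,RO[1]+P[:,0]*s+P[:,1]*c,P[:,2]]
def quat(L,psi=0,flip=1):
    "tool orientation: lean L rad, psi yaw rel. to rack; jaws across rack y"
    h=RH+psi;x=np.array([np.sin(L)*np.cos(h),np.sin(L)*np.sin(h),-np.cos(L)])
    z=flip*np.array([-np.sin(h),np.cos(h),0]);y=np.cross(z,x)
    return R.from_matrix(np.c_[x,y,z])
def tcp(G,L,psi=0,flip=1,depth=0.0653):
    "TCP pose with point at depth ahead of TCP at rack-frame point G"
    r=quat(L,psi,flip);return (wl(G)[0]-r.as_matrix()[:,0]*depth),r.as_quat()
E
python3 - <<'E'
from meas import *
from plant import kinematics,arm
G={'top':{'green':(313.6,229),'yellow':(330.5,228),'red':(349,228),'white':(315,256),'orange':(332.6,256),'blue':(350,255)},
'side':{'green':(279,256),'yellow':(282,274),'red':(285,294),'white':(245,259),'orange':(247,278),'blue':(249,298)}}
for n in('top','side'):
    im=cv2.imread(f'pics/{n}0.png')[:,:,::-1].copy();p=camera_params(n)
    o=jars(n,im,guess=G[n]);del o['white']
    t,th,s,r=fitpose(o);print(n,t,np.degrees(th),s,r,'rack',rk([*t,0]),np.degrees(th-RH))
    print(o['green'][2]-o['blue'][2])
p=camera_params('top')
print('rails',rk(onz(p,[(261.4,190.6),(251.7,263.6)],.032)))
p=camera_params('side')
uv=np.array([(352,215),(105,215)])/3+[200,140];print('rails',rk(onz(p,uv,.025)))
C=cloud(p,np.load('pics/side0.npy'))
print('handle z', [C[v,u] for u,v in((262,245),(264,265),(267,285))])
print([k for k in dir(kinematics) if k[0]!='_'],[k for k in dir(arm) if k[0]!='_'])
for flip in(1,-1):
  for L in(30,40,50,60):
    for G in([-.083,.02,.085],[.0,0,.11],[.03,0,.11]):
        P,q=tcp(G,np.radians(L),0,flip);s=kinematics.inverse_kinematics(P,q)
        print(flip,L,G,None if s is None else np.round(s,2))
E
```

```text
top [ 0.52004885 -0.04367373] 92.91450206862125 1.0088824431130112 0.0007557227250854712 rack [[-0.13212006  0.02065708  0.        ]] 8.514502068621239
[0.06090702 0.0855114  0.        ]
side [ 0.52188558 -0.04434394] 92.7200651356293 1.0014952740903063 0.0004007415797644409 rack [[-0.13260784  0.01876372  0.        ]] 8.32006513562929
[0.06015754 0.08468467 0.        ]
rails [[ 0.04604209 -0.0876029   0.032     ]
 [ 0.04736055  0.08982321  0.032     ]]
rails [[ 0.0462023  -0.08925514  0.025     ]
 [ 0.04561036  0.08633459  0.025     ]]
handle z [array([ 0.52194743, -0.01276415,  0.10502404]), array([ 0.52246443, -0.05529086,  0.10438329]), array([ 0.52457923, -0.09568521,  0.10433876])]
['inverse_kinematics'] ['Unreachable', 'dwell', 'goto_joints', 'grip_depth', 'move_straight', 'movep', 'read_state']
1 30 [-0.083, 0.02, 0.085] [-0.18  0.9  -0.27  1.86  1.07  1.41  1.85]
1 30 [0.0, 0, 0.11] [-0.26  0.92 -0.34  1.69  0.99  1.58  1.91]
1 30 [0.03, 0, 0.11] [-0.29  0.94 -0.36  1.64  0.97  1.62  1.91]
1 40 [-0.083, 0.02, 0.085] [-0.15  0.84 -0.22  1.89  1.03  1.22  1.92]
1 40 [0.0, 0, 0
[... 625 characters left out ...]
  1.79 -1.01  1.19  1.16]
-1 30 [0.03, 0, 0.11] [ 0.78  1.59 -1.02  1.8  -1.02  1.12  1.18]
-1 40 [-0.083, 0.02, 0.085] [ 0.9   1.62 -0.86  1.72 -0.96  1.49  1.15]
-1 40 [0.0, 0, 0.11] [ 0.81  1.66 -1.    1.75 -1.01  1.31  1.18]
-1 40 [0.03, 0, 0.11] [ 0.8   1.73 -1.11  1.76 -0.96  1.18  1.15]
-1 50 [-0.083, 0.02, 0.085] [ 0.88  1.7  -0.87  1.68 -0.98  1.61  1.16]
-1 50 [0.0, 0, 0.11] [ 0.79  1.75 -1.03  1.71 -1.01  1.42  1.19]
-1 50 [0.03, 0, 0.11] [ 0.79  1.85 -1.17  1.71 -0.93  1.27  1.14]
-1 60 [-0.083, 0.02, 0.085] [ 0.85  1.78 -0.9   1.65 -1.01  1.73  1.17]
-1 60 [0.0, 0, 0.11] [ 0.77  1.84 -1.08  1.66 -1.01  1.53  1.19]
-1 60 [0.03, 0, 0.11] [ 0.76  1.93 -1.2   1.67 -0.94  1.4   1.15]
```

Both views agree: the carrier is at rack-frame x = -132 mm, y = +20 mm, yaw +8.4°, and its size matches. I'll go up, over, and to the pre-grasp at a lean of 33°.

```bash
cat > plan.py <<'E'
from h import *
GX,GZ,L0=0.048,0.088,np.radians(33)
def pose(B,th,yaw,gx=GX,gz=GZ,L=None):
    """B: rack (x,y,z) of middle of back bottom edge; th pitch nose-up; yaw rel rack"""
    r=R.from_euler('z',yaw)*R.from_euler('y',-th)
    g=np.array(B)+r.apply([0.07+gx,0,gz])
    return tcp(g,(L0+th) if L is None else L,yaw)
E
python3 - <<'E'
from plan import *
from plant import arm,kinematics,get_image
yaw=np.radians(8.4);O=np.array([-.1324,.0197,0]);B=O-.07*np.array([np.cos(yaw),np.sin(yaw),0])
P,q=pose(B,0,yaw);print('grasp tcp',P,q, rk(P))
ax=R.from_quat(q).as_matrix()[:,0]
s=arm.read_state();a=s['position'].copy();a[2]=.46
arm.move_straight(a,vel=.25)
up=P-ax*.08;hi=up.copy();hi[2]+=.2
arm.movep(hi,q)
print(arm.read_state()['time_s'],arm.read_state()['position'])
arm.move_straight(up,vel=.2)
s=arm.read_state();print(s['time_s'],s['position']-up,s['contact_force'],R.from_quat(s['tool_rot']).inv()*R.from_quat(q)) 
p=camera_params('wrist')
im,d=get_image('wrist');cv2.imwrite('pics/wrist1.png',im[:,:,::-1])
im,d=get_image('side');cv2.imwrite('pics/side1.png',im[:,:,::-1])
np.savez('w1.npz',**p)
E
```

```text
grasp tcp [ 0.52036659 -0.0316255   0.14276519] [-0.67287886 -0.21733395  0.68269224  0.1842045 ] [[-0.12009833  0.02151655  0.14276519]]
3.6083 [ 0.52272192 -0.07451568  0.40980064]
4.7583 [3.87718830e-04 3.55781482e-05 8.29472336e-04] [-0.31938696  0.57395702 -0.00319132] Rotation.from_matrix(array([[ 9.99998892e-01,  7.87773914e-05, -1.48668468e-03],
                            [-8.01457490e-05,  9.99999573e-01, -9.20371670e-04],
                            [ 1.48661154e-03,  9.20489802e-04,  9.99998471e-01]]))
```

```bash
sleep 1
```

```text
(no output)
```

View pics/wrist1.png

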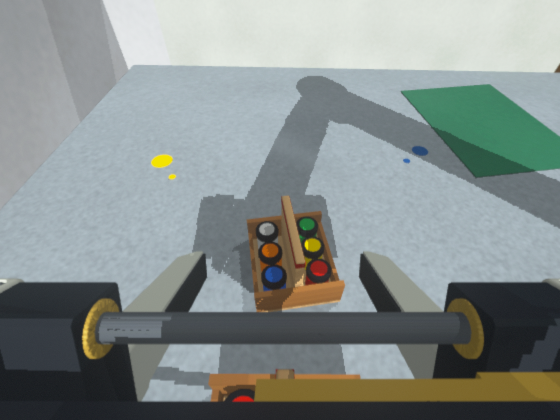

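View pics/side1.png

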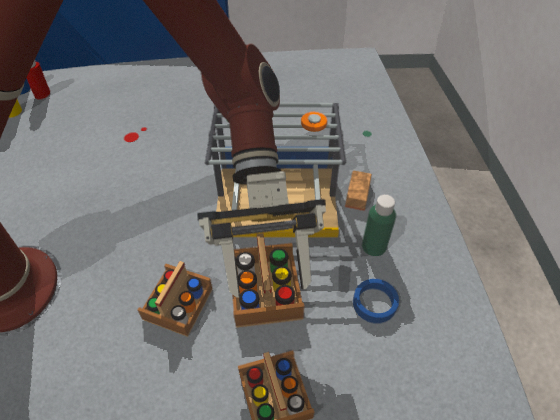

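The picture shows the fingers leaning the wrong way, toward -y: I took tool x as the approach axis, but the fingers point along tool y. Nothing was touched. I'll fix the frame, check reach again and back off upward first.

```bash
python3 - <<'E'
s=open('h.py').read()
s=s.replace("y=np.cross(z,x)\n    return R.from_matrix(np.c_[x,y,z])","return R.from_matrix(np.c_[np.cross(x,z),x,z])  # tool y = approach").replace("r.as_matrix()[:,0]*depth","r.as_matrix()[:,1]*depth")
open('h.py','w').write(s)
E
python3 - <<'E'
from plan import *
from plant import kinematics,arm
for flip in(1,-1):
  for L in(33,42,51):
    for G in([-.083,.02,.085],[.03,0,.115],[-.05,0,.05]):
        P,q=tcp(G,np.radians(L),0,flip);s=kinematics.inverse_kinematics(P,q)
        print(flip,L,G,np.linalg.det(R.from_quat(q).as_matrix()).round(2),None if s is None else np.round(s,2))
print(arm.read_state()['q'].round(2))
E
```

```text
1 33 [-0.083, 0.02, 0.085] 1.0 [ 0.9   1.05 -1.16  1.93  0.57  0.66  2.65]
1 33 [0.03, 0, 0.115] 1.0 [ 0.61  0.89 -0.96  1.89  0.25  0.53  2.76]
1 33 [-0.05, 0, 0.05] 1.0 [ 0.75  1.02 -0.97  1.9   0.41  0.53  2.79]
1 42 [-0.083, 0.02, 0.085] 1.0 [-0.21  1.01  0.94  1.95 -1.33  1.56 -1.78]
1 42 [0.03, 0, 0.115] 1.0 [ 0.75  1.05 -1.15  1.9   0.38  0.53  2.69]
1 42 [-0.05, 0, 0.05] 1.0 [ 0.89  1.2  -1.16  1.89  0.54  0.59  2.74]
1 51 [-0.083, 0.02, 0.085] 1.0 [-0.06  1.    0.75  1.93 -1.32  1.57 -1.75]
1 51 [0.03, 0, 0.115] 1.0 [ 0.83  1.16 -1.21  1.9   0.31  0.51  2.83]
1 51 [-0.05, 0, 0.05] 1.0 [-0.02  1.    0.56  1.9  -1.35  1.41 -1.8 ]
-1 33 [-0.083, 0.02, 0.085] 1.0 [ 0.51  0.75 -0.39  1.94 -0.54  0.63  0.58]
-1 33 [0.03, 0, 0.115] 1.0 [ 0.3   0.71 -0.39  1.9  -0.6   0.6   0.41]
-1 33 [-0.05, 0, 0.05] 1.0 [ 0.44  0.83 -0.39  1.91 -0.57  0.56  0.57]
-1 42 [-0.083, 0.02, 0.085] 1.0 [ 0.69  0.86 -0.58  1.92 -0.51  0.65  0.59]
-1 42 [0.03, 0, 0.115] 1.0 [ 0.48  0.8  -0.58  1.91 -0.63  0.58  0.5 ]
-1 42 [-0.05, 0, 0.05] 1.0 [ 0.62  0.93 -0.58  1.89 -0.52  0.57  0.59]
-1 51 [-0.083, 0.02, 0.085] 1.0 [ 0.85  0.99 -0.77  1.9  -0.41  0.66  0.55]
-1 51 [0.03, 0, 0.115] 1.0 [ 0.64  0.93 -0.77  1.91 -0.59  0.56  0.53]
-1 51 [-0.05, 0, 0.05] 1.0 [ 0.78  1.07 -0.77  1.87 -0.4   0.58  0.53]
[-0.26  0.71 -0.02  1.96  1.11  1.16  2.06]
```

```bash
sed -i 's/flip=1/flip=-1/g' h.py
python3 - <<'E'
from plan import *
from plant import arm,kinematics,get_image
yaw=np.radians(8.4);O=np.array([-.1324,.0197,0]);B=O-.07*np.array([np.cos(yaw),np.sin(yaw),0])
P,q=pose(B,0,yaw);ax=R.from_quat(q).as_matrix()[:,1];print('grasp tcp',P,'axis',ax)
s=arm.read_state();a=s['position'].copy();a[2]=.42
arm.move_straight(a,vel=.25)
up=P-ax*.07;hi=up.copy();hi[2]+=.2
arm.movep(hi,q)
arm.move_straight(up,vel=.2)
s=arm.read_state();print(s['time_s'],s['position']-up,s['q'].round(2))
im,d=get_image('wrist');cv2.imwrite('pics/wrist2.png',im[:,:,::-1])
im,d=get_image('side');cv2.imwrite('pics/side2.png',im[:,:,::-1])
E
```

```text
grasp tcp [ 0.52036659 -0.0316255   0.14276519] axis [-0.02660549  0.54398881 -0.83867057]
8.5583 [ 0.0004449  -0.00029783  0.00097752] [-0.08  0.74  0.65  1.84 -0.96  1.28  1.14]
```

```bash
sleep 1
```

```text
(no output)
```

View pics/wrist2.png

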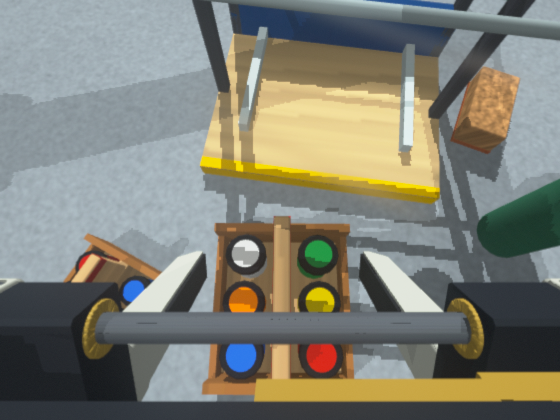

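View pics/side2.png

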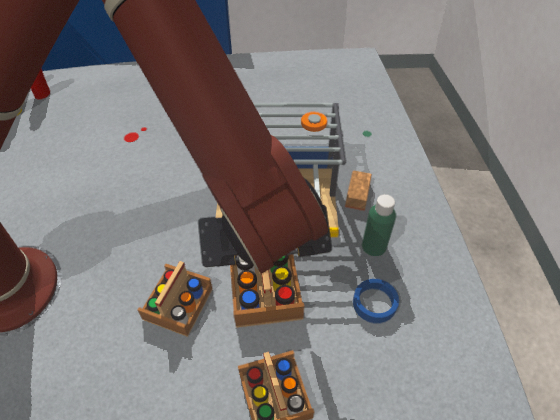

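The wrist view now shows the hand straddling the handle, centred at column 282, with the sill ahead at rows 165-195. I'll check that the whole path is reachable from this arm configuration.

```bash
cat >> plan.py <<'E'
Y0=np.radians(8.4);O0=np.array([-.1324,.0197,0]);B0=O0-.07*np.array([np.cos(Y0),np.sin(Y0),0])
def path():
    ps=[('lift',B0,np.radians(t),Y0) for t in(3.5,7,10)]
    th=np.radians(10);n=4
    B1=np.array([-.138-.006,0,0])   # front at ~-6 mm
    for k in range(1,n+1):
        f=k/n;ps.append(('align',B0+(B1-B0)*f,th,Y0*(1-f)))
    ps.append(('over',np.array([-.123,0,0]),th,0))
    d=.125;ps.append(('rest',np.array([-np.sqrt(d*d-.018**2),0,0]),np.arcsin(.018/d),0))
    for d in(.113,.101,.090,.080,.072,.064):
        ps.append(('push',np.array([-np.sqrt(d*d-.018**2),0,0]),np.arcsin(.018/d),0))
    return ps
E
python3 - <<'E'
from plan import *
from plant import kinematics,arm
for nm,B,th,yw in path():
    P,q=pose(B,th,yw);s=kinematics.inverse_kinematics(P,q)
    print(nm,np.degrees(th).round(1),rk(P).round(3),None if s is None else np.round(s,2))
E
```

```text
lift 3.5 [[-0.129  0.02   0.148]] [-0.06  0.82  0.58  1.89 -1.06  1.23  1.23]
lift 7.0 [[-0.138  0.019  0.152]] [-0.02  0.84  0.56  1.87 -1.06  1.29  1.24]
lift 10.0 [[-0.146  0.018  0.155]] [ 0.02  0.85  0.55  1.85 -1.06  1.34  1.26]
align 10.0 [[-0.131  0.013  0.155]] [-0.    0.84  0.54  1.87 -1.1   1.32  1.23]
align 10.0 [[-0.117  0.009  0.155]] [-0.03  0.84  0.54  1.88 -1.14  1.3   1.2 ]
align 10.0 [[-0.102  0.004  0.155]] [-0.05  0.83  0.54  1.89 -1.18  1.28  1.18]
align 10.0 [[-0.088 -0.     0.155]] [-0.07  0.83  0.53  1.91 -1.22  1.25  1.15]
over 10.0 [[-0.067 -0.     0.155]] [-0.11  0.82  0.53  1.92 -1.24  1.23  1.14]
rest 8.3 [[-0.063  0.     0.153]] [-0.13  0.82  0.54  1.92 -1.24  1.21  1.12]
push 9.2 [[-0.053 -0.     0.154]] [-0.14  0.82  0.53  1.92 -1.26  1.21  1.12]
push 10.3 [[-0.044 -0.     0.155]] [-0.14  0.82  0.51  1.93 -1.27  1.21  1.12]
push 11.5 [[-0.036  0.     0.156]] [-0.14  0.82  0.5   1.93 -1.29  1.22  1.12]
push 13.0 [[-0.03  -0.     0.158]] [-0.14  0.82  0.48  1.93 -1.3   1.23  1.13]
push 14.5 [[-0.026 -0.     0.159]] [-0.13  0.82  0.47  1.93 -1.31  1.24  1.14]
push 16.3 [[-0.022 -0.     0.16 ]] [-0.11  0.82  0.45  1.93 -1.32  1.26  1.15]
```

The path is reachable, but J5 runs near its limit and the forearm passes over the shelf. I'll switch to the other elbow configuration up high before grasping.

Run:
```python
from plan import *
from plant import arm,kinematics,get_image
P,q=pose(B0,0,Y0);ax=R.from_quat(q).as_matrix()[:,1]
up=P-ax*.07;hi=up.copy();hi[2]+=.2
arm.move_straight(hi,vel=.25)
arm.goto_joints([0.51,.55,-.39,1.75,-.54,.75,.58])
s=arm.read_state();print(s['position'],s['time_s'])
for X in(hi,up,P):print(np.round(kinematics.inverse_kinematics(X,q),2))
arm.movep(hi,q)
arm.move_straight(up,vel=.2)
s=arm.read_state();print(s['time_s'],s['position']-up,s['q'].round(2))
for nm,B,th,yw in path():
    A,b=pose(B,th,yw);s=kinematics.inverse_kinematics(A,b)
    print(nm,None if s is None else np.round(s,2))
im,d=get_image('side');cv2.imwrite('pics/side3.png',im[:,:,::-1])
```

```text
[ 0.59723853 -0.04936536  0.29343662] 10.6667
[ 0.52  0.44 -0.31  1.58 -0.43  1.33  0.42]
[ 0.53  0.68 -0.34  1.82 -0.44  0.9   0.61]
[ 0.48  0.76 -0.36  1.89 -0.48  0.73  0.64]
12.4417 [0.00046746 0.00012828 0.00063746] [ 0.52  0.67 -0.32  1.82 -0.45  0.91  0.62]
lift [ 0.52  0.77 -0.37  1.87 -0.51  0.79  0.69]
lift [ 0.57  0.79 -0.39  1.85 -0.53  0.84  0.72]
lift [ 0.6   0.81 -0.4   1.83 -0.55  0.89  0.75]
align [ 0.58  0.81 -0.41  1.85 -0.58  0.85  0.73]
align [ 0.57  0.8  -0.42  1.86 -0.62  0.8   0.71]
align [ 0.55  0.8  -0.44  1.87 -0.65  0.76  0.69]
align [ 0.54  0.8  -0.45  1.89 -0.68  0.72  0.67]
over [ 0.51  0.8  -0.46  1.9  -0.7   0.69  0.66]
rest [ 0.49  0.79 -0.45  1.9  -0.69  0.67  0.63]
push [ 0.48  0.8  -0.47  1.9  -0.71  0.66  0.64]
push [ 0.48  0.8  -0.48  1.9  -0.72  0.65  0.65]
push [ 0.48  0.81 -0.5   1.91 -0.74  0.65  0.66]
push [ 0.49  0.82 -0.52  1.91 -0.76  0.65  0.67]
push [ 0.5   0.83 -0.53  1.91 -0.78  0.65  0.69]
push [ 0.51  0.84 -0.55  1.91 -0.8   0.66  0.72]
```

View pics/side3.png

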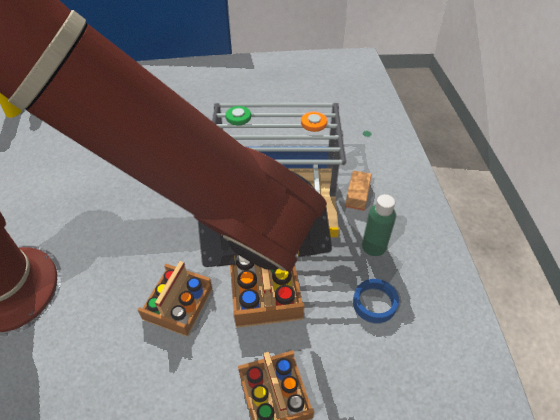

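The new elbow configuration keeps the forearm clear of the shelf, and nothing has moved. Now I'll descend, clamp and lift the front edge.

Run:
```python
from plan import *
from plant import arm,eoat,get_image
P,q=pose(B0,0,Y0)
print('guard',arm.move_straight(P,vel=.1,guard=10))
s=arm.read_state();print(s['position']-P,s['contact_force'])
f0=s['contact_force']
eoat.clamp(force=35)
s=arm.read_state();print(s['time_s'],'width',s['grip_width'],s['contact_force']-f0)
for nm,B,th,yw in path()[:3]:
    A,b=pose(B,th,yw);arm.move_straight(A,vel=.05,orientation=b)
    s=arm.read_state();print(nm,s['time_s'],s['contact_force']-f0,s['grip_width'])
im,d=get_image('side');cv2.imwrite('pics/side4.png',im[:,:,::-1])
im,d=get_image('wrist');cv2.imwrite('pics/wrist4.png',im[:,:,::-1])
```

```text
guard False
[ 0.00042104 -0.00042304  0.00034494] [-0.38202416  0.50314552  0.28085736]
14.5667 width 0.011564390620475403 [-0.32778398 -0.9303674   0.04101869]
lift 14.9167 [-0.50344068  1.68670174 -1.79918704] 0.011733404699989696
lift 15.2667 [ 0.79025031  1.35863271 -2.48260518] 0.011712936196024955
lift 15.5917 [ 0.1807326   1.33443456 -2.94522406] 0.011608116482386447
```

```bash
sleep 1
```

```text
(no output)
```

View pics/side4.png

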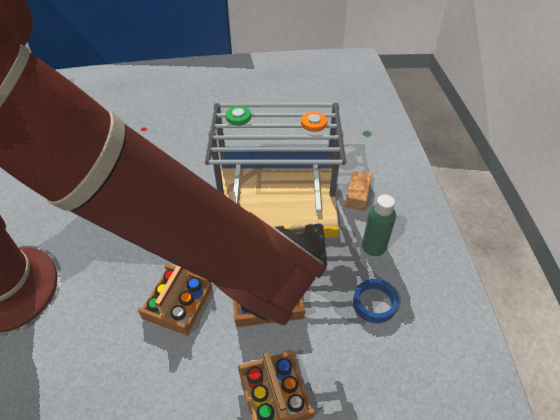

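View pics/wrist4.png

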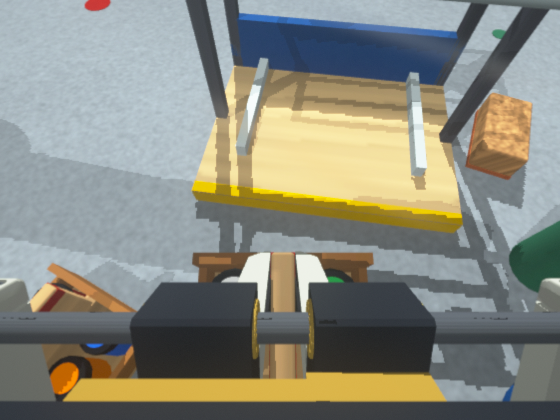

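Handle gripped (11.6 mm width). The hand carries about 2.9 N of roughly 7 N, so the back edge is still on the bench. Next is aligning to the rack.

Run:
```python
from plan import *
from plant import arm,eoat,get_image
for nm,B,th,yw in path()[3:7]:
    A,b=pose(B,th,yw);arm.move_straight(A,vel=.06,orientation=b)
    s=arm.read_state();print(nm,s['time_s'],s['contact_force'].round(2),s['grip_width'])
c=camera_params('wrist')
im,d=get_image('wrist');cv2.imwrite('pics/wrist5.png',im[:,:,::-1]);np.save('pics/wrist5.npy',d)
np.savez('pics/wrist5.npz',**c)
im,d=get_image('side');cv2.imwrite('pics/side5.png',im[:,:,::-1])
```

```text
align 16.1 [ 0.32  0.52 -7.21] 0.011777900606995254
align 16.5083 [ 0.21 -0.67 -8.34] 0.01203932356526322
align 16.9083 [  0.15  -0.44 -10.06] 0.011744223510530767
align 17.3083 [ 0.33  0.14 -9.23] 0.011679923771220136
```

```bash
sleep 1
```

```text
(no output)
```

View pics/wrist5.png

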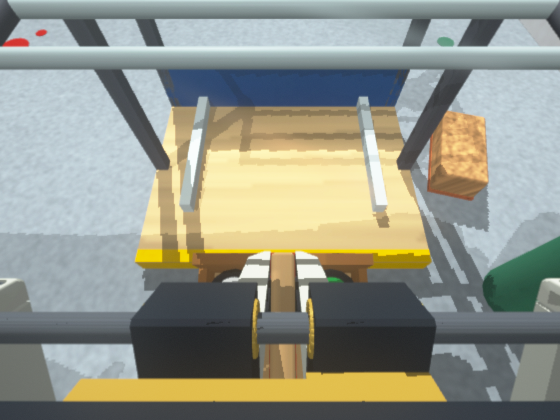

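View pics/side5.png

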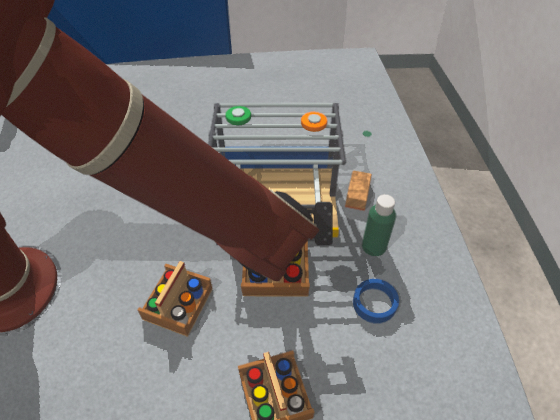

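The upward load rose to about 9 N, more than half the carrier's weight. Before going on I'll check in the side view that the back edge is still on the bench.

Run:
```python
from plan import *
from plant import arm,get_image,camera_params
s=arm.read_state();nm,B,th,yw=path()[6];A,b=pose(B,th,yw)
print(s['time_s'],s['contact_force'],s['torque'],'pos err',s['position']-A, np.degrees((R.from_quat(s['tool_rot']).inv()*R.from_quat(b)).as_rotvec()))
im,d=get_image('side');p=camera_params('side');C=cloud(p,d)
cv2.imwrite('pics/side5z.png',cv2.resize(im[225:315,220:330,::-1],None,fx=6,fy=6,interpolation=cv2.INTER_CUBIC))
for u in(250,260,270,280,290,300):
    print(u,[(v,tuple((rk(C[v,u])[0]*1000).round(0))) for v in range(272,302,2)])
```

```text
17.4083 [-0.45638088 -0.10949613 -8.62231404] [-1.71445658  0.23755399 -0.00670117] pos err [-7.46438579e-05 -4.47315464e-04 -2.63725051e-04] [-0.00415057 -0.01712026  0.04040165]
250 [(272, (np.float64(-129.0), np.float64(44.0), np.float64(60.0))), (274, (np.float64(-131.0), np.float64(44.0), np.float64(55.0))), (276, (np.float64(-136.0), np.float64(44.0), np.float64(57.0))), (278, (np.float64(-135.0), np.float64(45.0), np.float64(49.0))), (280, (np.float64(-127.0), np.float64(46.0), np.float64(29.0))), (282, (np.float64(-124.0), np.float64(47.0), np.float64(17.0))), (284, (np.float64(-146.0), np.float64(44.0), np.float64(47.0))), (286, (np.float64(-152.0), np.float64(44.0), np.float64(48.0))), (288, (np.float64(-152.0), np.float64(44.0), np.float64(43.0))), (290, (np.float64(-151.0), np.float64(45.0), np.float64(33.0))), (292, (np.float64(-149.0), np.float64(45.0), np.float64(22.0))), (294, (np.float64(-147.0), np.float64(46.0), np.float64(11.0))), (296, (np.float64(-145.0), np.float64(47.0), np.float64(1.0))), (298, (np.float64(-149.0), np.float64(47.0), np.float64(1.0))), (300, (
[... 4283 characters left out ...]
-129.0), np.float64(-48.0), np.float64(33.0))), (282, (np.float64(-126.0), np.float64(-48.0), np.float64(22.0))), (284, (np.float64(-146.0), np.float64(-47.0), np.float64(47.0))), (286, (np.float64(-154.0), np.float64(-46.0), np.float64(52.0))), (288, (np.float64(nan), np.float64(nan), np.float64(nan))), (290, (np.float64(-151.0), np.float64(-47.0), np.float64(33.0))), (292, (np.float64(-149.0), np.float64(-48.0), np.float64(22.0))), (294, (np.float64(-147.0), np.float64(-48.0), np.float64(12.0))), (296, (np.float64(-145.0), np.float64(-48.0), np.float64(2.0))), (298, (np.float64(-148.0), np.float64(-48.0), np.float64(-1.0))), (300, (np.float64(-152.0), np.float64(-48.0), np.float64(-1.0)))]
```

View pics/side5z.png

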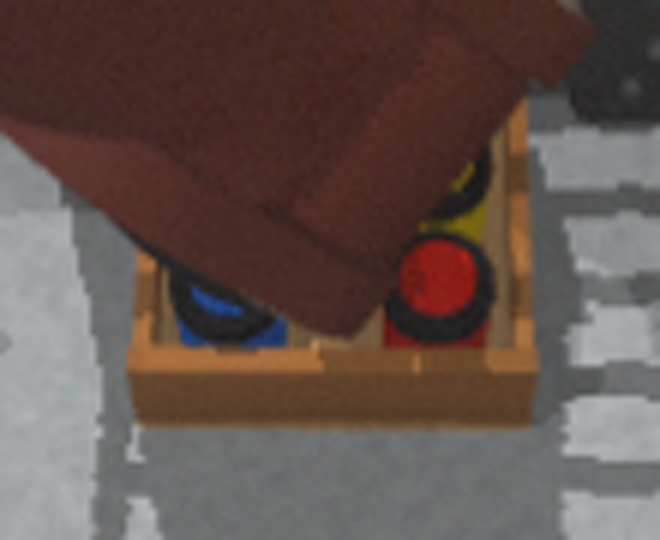

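The back edge reads z = 0-2 mm, so it is within about a millimetre of the bench, but the load suggests it may be barely unloaded. I'll lower in small steps until the bench clearly carries part of the weight.

Run:
```python
from plan import *
from plant import arm
nm,B,th,yw=path()[6]
for dz in(0.0008,0.0016,0.0024,.0032,.004):
    A,b=pose(B-[0,0,dz],th,yw);arm.move_straight(A,vel=.02,orientation=b)
    f=np.mean([(arm.dwell(.02),arm.read_state()['contact_force'])[1] for _ in range(5)],0)
    print(dz,arm.read_state()['time_s'],f.round(2),arm.read_state()['torque'].round(2))
    if f[2]>-5.0:break
```

```text
0.0008 17.7917 [-0.71 -0.85 -6.26] [-1.79  0.31  0.09]
0.0016 18.125 [-1.08 -1.32 -2.  ] [-1.69  0.42  0.05]
```

Bench contact is confirmed: the load drops as I lower. I'll continue over the sill with this bias, rest the front on it, and push in steps while watching the force.

Run:
```python
from plan import *
from plant import arm,get_image
pp=path()
def go(B,th,dz,v=.05):
    A,b=pose(B-[0,0,dz],th,0);arm.move_straight(A,vel=v,orientation=b)
    s=arm.read_state();f=s['contact_force'];print(np.round(B[0],3),np.degrees(th).round(1),'dz',dz,'t',s['time_s'],f.round(1),s['torque'].round(2),s['grip_width'].round(4));return f
B,th=pp[7][1],pp[7][2]
go(np.array([-.134,0,0]),th,.0020)
go(B,th,.0020)
f0=go(B,th,.0020)
# lower nose on the sill by pitching down about the back edge
for t in (9.3,8.7,8.2,7.9):
    f=go(B,np.radians(t),.0018,.03)
    if f[2]>2:break
im,d=get_image('wrist');cv2.imwrite('pics/wrist6.png',im[:,:,::-1])
im,d=get_image('side');cv2.imwrite('pics/side6.png',im[:,:,::-1]);C=cloud(camera_params('side'),d)
print([(v,(rk(C[v,280])[0]*1000).round(0)) for v in range(282,296,2)])
```

```text
Traceback (most recent call last):
AttributeError: 'float' object has no attribute 'round'
```

```bash
sleep 1
cat >> plan.py <<'E'
def go(B,th,dz,v=.05,gx=GX):
    from plant import arm
    A,b=pose(B-np.array([0,0,dz]),th,0,L=L0+th,gx=gx);arm.move_straight(A,vel=v,orientation=b)
    s=arm.read_state();f=np.array(s['contact_force']);print(np.round(B[0],3),round(np.degrees(th),1),'dz',dz,'t',round(s['time_s'],2),f.round(1),np.round(s['torque'],2),round(s['grip_width'],4));return f
E
python3 - <<'E'
from plan import *
from plant import arm,get_image
pp=path()
B,th=pp[7][1],pp[7][2]
go(np.array([-.134,0,0]),th,.0020)
go(B,th,.0020)
for t in (9.3,8.7,8.2,7.9):
    f=go(B,np.radians(t),.0018,.03)
    if f[2]>2:break
im,d=get_image('wrist');cv2.imwrite('pics/wrist6.png',im[:,:,::-1])
im,d=get_image('side');cv2.imwrite('pics/side6.png',im[:,:,::-1]);C=cloud(camera_params('side'),d)
print([(v,(rk(C[v,280])[0]*1000).round(0)) for v in range(276,292,2)])
E
```

```text
-0.134 10.0 dz 0.002 t 18.73 [ 1.   1.6 -5.9] [-1.11  0.07 -0.04] 0.0117
-0.123 10.0 dz 0.002 t 19.09 [-0.1  1.  -8.2] [-1.29  0.19  0.09] 0.0118
-0.123 9.3 dz 0.0018 t 19.34 [-0.4  0.8 -4.9] [-0.83  0.23  0.08] 0.0115
-0.123 8.7 dz 0.0018 t 19.59 [-3.2 -2.7  5.4] [-0.1   0.58  0.46] 0.0117
[(276, array([-128.,  -10.,   46.])), (278, array([-130.,  -10.,   41.])), (280, array([-128.,  -10.,   31.])), (282, array([-128.,  -10.,   25.])), (284, array([-126.,  -10.,   13.])), (286, array([-124.,  -10.,    3.])), (288, array([-127.,  -10.,    1.])), (290, array([-131.,  -10.,   -0.]))]
```

```bash
sleep 1
```

```text
(no output)
```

View pics/wrist6.png

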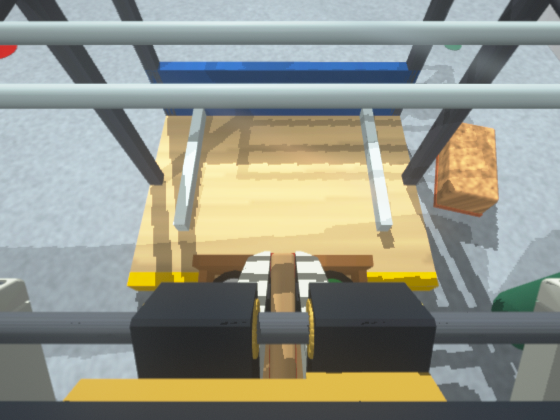

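The nose is resting on the sill (load reversed to +5 N), and the wrist view shows the front wall over the yellow edge at rows 255-285, centred between the rails. I'll ease the grip so the carrier settles on the sill and its back edge, then re-clamp and push.

Run:
```python
from plan import *
from plant import arm,eoat,get_image
eoat.clamp(force=3);arm.dwell(.2)
s=arm.read_state();print(s['time_s'],np.round(s['contact_force'],2),s['grip_width'])
eoat.clamp(force=30)
s=arm.read_state();print(s['time_s'],np.round(s['contact_force'],2))
dz=.001
for d in(.119,.110,.101):
    B=np.array([-np.sqrt(d*d-.018**2),0,0]);th=np.arcsin(.018/d)+np.radians(.4)
    f=go(B,th,dz,.04)
    if f[2]<-4: dz+=.0006
    if f[2]>7: dz-=.0006
im,d=get_image('side');cv2.imwrite('pics/side7.png',im[:,:,::-1]);C=cloud(camera_params('side'),d)
for u in(270,285):print([(v,(rk(C[v,u])[0]*1000).round(0)) for v in range(262,286,2)])
```

```text
20.1083 [-3.47 -0.45  4.63] 0.012307497576933576
20.325 [-3.17 -0.58  5.46]
-0.118 9.1 dz 0.001 t 20.58 [-4.4 -5.9  4.8] [-1.02  0.86  0.52] 0.0117
-0.109 9.8 dz 0.001 t 20.92 [-5.3 -8.1  7.3] [-1.2   0.95  0.66] 0.0117
-0.099 10.7 dz 0.0004000000000000001 t 21.24 [-0.5 -0.3 -8.8] [-1.7   0.12 -0.02] 0.012
[(262, array([-77.,  10.,  15.])), (264, array([-110.,    8.,   58.])), (266, array([-114.,    8.,   57.])), (268, array([-116.,    8.,   54.])), (270, array([-115.,    8.,   46.])), (272, array([-115.,    8.,   38.])), (274, array([-111.,    9.,   25.])), (276, array([-112.,    9.,   20.])), (278, array([-111.,    9.,   11.])), (280, array([-110.,    9.,    2.])), (282, array([-112.,    9.,   -1.])), (284, array([-118.,    9.,    1.]))]
[(262, array([-96., -20.,  44.])), (264, array([-109.,  -20.,   57.])), (266, array([-113.,  -20.,   56.])), (268, array([-115.,  -20.,   52.])), (270, array([-115.,  -20.,   45.])), (272, array([-114.,  -20.,   37.])), (274, array([-112.,  -20.,   27.])), (276, array([-112.,  -20.,   20.])), (278, array([-113.,  -20.,   14.])), (280, array([-108.,  -20.,   -0.])), (282, array([-114.,  -20.,    1.])), (284, array([-119.,  -20.,    2.]))]
```

View pics/side7.png

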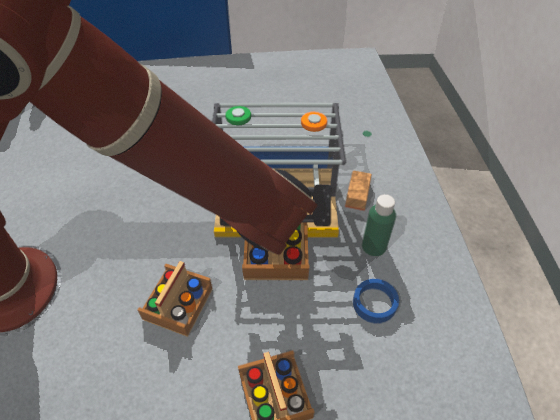

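The carrier lagged: its back edge is at x = -110 mm where I planned -99, so it slipped about 10 mm in the pads. I'll look with the wrist camera before going on.

Run:
```python
from plan import *
from plant import arm,get_image,camera_params
s=arm.read_state();print(s['time_s'],np.round(s['contact_force'],2),np.round(s['torque'],2))
Rm=R.from_quat(s['tool_rot']).as_matrix();print('grasp pt rack',rk(s['position']+Rm[:,1]*.0653), 'tip',rk(s['position']+Rm[:,1]*.084))
c=camera_params('wrist');im,d=get_image('wrist');cv2.imwrite('pics/wrist7.png',im[:,:,::-1]);C=cloud(c,d)
for u in(215,350):print(u,[(v,(rk(C[v,u])[0]*1000).round(0)) for v in range(244,280,4)])
print('handle',[(v,(rk(C[v,282])[0]*1000).round(0)) for v in range(240,300,4)])
```

```text
21.2917 [-0.36 -1.04 -8.94] [-1.7   0.19  0.  ]
grasp pt rack [[-6.89134274e-04 -8.61147443e-05  1.06101875e-01]] tip [[ 1.21864582e-02 -9.22722048e-05  9.25405672e-02]]
215 [(244, array([57., 59., 17.])), (248, array([53., 59., 17.])), (252, array([50., 59., 16.])), (256, array([46., 59., 16.])), (260, array([43., 58., 16.])), (264, array([20., 45., 70.])), (268, array([18., 45., 70.])), (272, array([15., 45., 69.])), (276, array([16., 48., 56.]))]
350 [(244, array([ 57., -62.,  17.])), (248, array([ 54., -61.,  17.])), (252, array([ 49., -61.,  18.])), (256, array([ 46., -61.,  16.])), (260, array([ 42., -60.,  16.])), (264, array([ 20., -47.,  70.])), (268, array([ 17., -47.,  69.])), (272, array([ 15., -47.,  68.])), (276, array([ 16., -49.,  56.]))]
handle [(240, array([61., -1., 17.])), (244, array([58., -1., 16.])), (248, array([53., -1., 17.])), (252, array([50., -1., 15.])), (256, array([  6.,  -1., 123.])), (260, array([  4.,  -1., 123.])), (264, array([  2.,  -1., 124.])), (268, array([  0.,  -1., 122.])), (272, array([ -2.,  -1., 123.])), (276, array([ -4.,  -1., 122.])), (280, array([ -6.,  -1., 122.])), (284, array([ -8.,  -1., 121.])), (288, array([-10.,  -1., 122.])), (292, array([-12.,  -1., 122.])), (296, array([-13.,  -1., 121.]))]
```

View pics/wrist7.png

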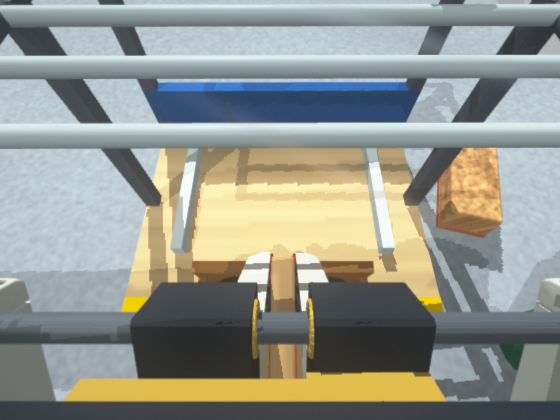

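The wrist view shows no slip along the handle: the grasp is still about 10 mm behind the handle's front end, and only about 2° of pitch was taken up in the pads. The front is over the deck at x ≈ 26 mm, and the back edge is at z ≈ 0. I'll check shelf clearance, including the wrist camera, before pushing on.

Run:
```python
from plan import *
from plant import arm,camera_params
s=arm.read_state();Rm=R.from_quat(s['tool_rot']).as_matrix()
c=camera_params('wrist');o,_=ray(c,[[0,0]]);print('camera in tool frame',Rm.T@(o-s['position']),'camera rack',rk(o)*1000,'tcp',rk(s['position']))
E=np.array([21,186])
def clear(d,extra=.4):
    th=np.arcsin(18/d);L=L0+th+np.radians(extra)
    G=np.array([-np.sqrt(d*d-18**2),0])+np.array([118*np.cos(th)-88*np.sin(th),118*np.sin(th)+88*np.cos(th)])
    n=np.array([np.cos(L),np.sin(L)]);a=np.array([-np.sin(L),np.cos(L)]);v=E-G;return G,v@n,v@a-65
for d in(101,90,80,75,70,66,62):print(d,clear(d))
```

```text
camera in tool frame [-0.07536303 -0.08117357  0.00074834] camera rack [[-46.62681625  -0.66784099 264.42332577]] tcp [[-0.04530393  0.00022054  0.15366794]]
101 (array([  1.04467972, 107.62091633]), np.float64(68.55229206717726), np.float64(-22.080554332543514))
90 (array([  9.83428512, 109.82203895]), np.float64(61.71068798898924), np.float64(-18.961473448043478))
80 (array([ 17.22563301, 112.29357119]), np.float64(55.981414953686155), np.float64(-16.90670863605699))
75 (array([ 20.62323418, 113.74801414]), np.float64(53.34309943836108), np.float64(-16.265975382460212))
70 (array([ 23.75735184, 115.38371647]), np.float64(50.89105008587952), np.float64(-15.965690481896786))
66 (array([ 26.02875206, 116.84586014]), np.float64(49.08620925724744), np.float64(-16.02932031901006))
62 (array([ 28.03962778, 118.46780218]), np.float64(47.44328918217681), np.float64(-16.42749323168689))
```

Clearance to the shelf is fine: at least 10 mm for the body, and the camera stays well outside. Continuing the push with vertical force feedback.

Run:
```python
from plan import *
from plant import arm,get_image,camera_params
dz=.0012
D=[.101,.095,.089,.083,.077,.072,.067,.063]
for d in D:
    B=np.array([-np.sqrt(d*d-.018**2),0,0]);th=np.arcsin(.018/d)+np.radians(.4)
    f=go(B,th,dz,.035)
    dz=float(np.clip(dz+np.clip((-2-f[2])*.00012,-.0006,.0008),-.003,.004))
c=camera_params('wrist');im,dd=get_image('wrist');cv2.imwrite('pics/wrist8.png',im[:,:,::-1]);C=cloud(c,dd)
for u in(215,350,282):print(u,[(v,(rk(C[v,u])[0]*1000).round(0)) for v in range(250,284,4)])
im,d=get_image('side');cv2.imwrite('pics/side8.png',im[:,:,::-1]);C=cloud(camera_params('side'),d)
for u in(270,285,300):print([(v,(rk(C[v,u])[0]*1000).round(0)) for v in range(250,272,2)])
```

```text
-0.099 10.7 dz 0.0012 t 21.59 [-0.1  0.5 -8.5] [-1.63  0.24  0.02] 0.0116
-0.093 11.3 dz 0.001980050779368945 t 21.87 [-0.2 -0.1 -8.1] [-1.64  0.22  0.05] 0.0116
-0.087 12.1 dz 0.002712167782424851 t 22.13 [-0.4 -0.9 -9.3] [-1.72  0.2  -0.03] 0.0117
-0.081 12.9 dz 0.003512167782424851 t 22.39 [ 0.6  0.5 -7.7] [-1.65  0.09 -0.05] 0.0116
-0.075 13.9 dz 0.004 t 22.64 [ 0.9 -0.6 -7.4] [-1.56  0.02 -0.16] 0.012
-0.07 14.9 dz 0.004 t 22.89 [ 0.2  0.5 -8.6] [-1.65  0.23  0.04] 0.0116
-0.065 16.0 dz 0.004 t 23.14 [-0.4 -0.2 -7.4] [-1.84  0.21  0.02] 0.0117
-0.06 17.0 dz 0.004 t 23.39 [-0.  -0.1 -9.8] [-1.9   0.3   0.01] 0.0116
215 [(250, array([97., 63., 16.])), (254, array([92., 62., 16.])), (258, array([87., 62., 18.])), (262, array([53., 45., 81.])), (266, array([50., 45., 80.])), (270, array([47., 45., 79.])), (274, array([47., 46., 73.])), (278, array([50., 49., 59.])), (282, array([ -4.,  19., 185.]))]
350 [(250, array([ 96., -65.,  17.])), (254, array([ 93., -65.,  15.])), (258, array([ 88., -64.,  17.])), (262, array([ 53., -47.,  81.])), (266, array([ 50., -47.,  80.])), (270, array
[... 866 characters left out ...]
79., -20.,  52.])), (254, array([-82., -20.,  50.])), (256, array([-79., -20.,  39.])), (258, array([-77., -20.,  30.])), (260, array([-75., -20.,  20.])), (262, array([-74., -20.,  12.])), (264, array([-71., -20.,   0.])), (266, array([-77., -20.,   2.])), (268, array([-81., -20.,   0.])), (270, array([-86., -20.,   1.]))]
[(250, array([-46., -50.,  13.])), (252, array([-79., -48.,  52.])), (254, array([-82., -48.,  50.])), (256, array([-81., -49.,  43.])), (258, array([-78., -49.,  31.])), (260, array([-76., -49.,  21.])), (262, array([-73., -50.,  11.])), (264, array([-70., -50.,  -1.])), (266, array([-77., -50.,   1.])), (268, array([-80., -50.,  -1.])), (270, array([-86., -50.,   2.]))]
```

View pics/side8.png

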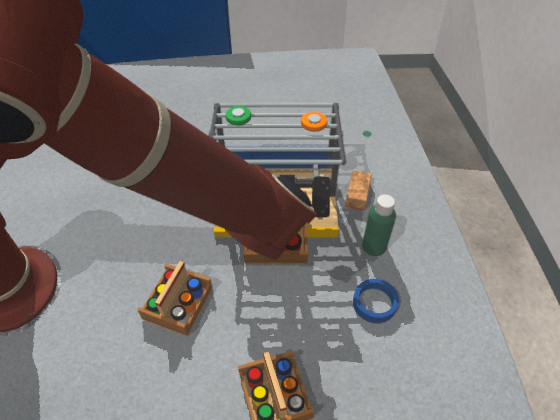

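View pics/wrist8.png

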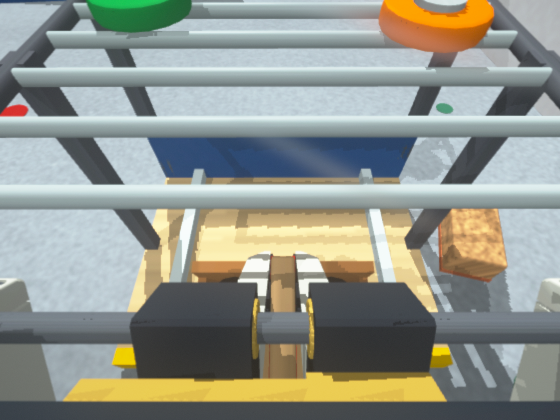

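The push is straight, but the steady 8-9 N load with almost no drag suggests the hand is taking nearly all the weight. Geometry puts both the back edge and the sill contact within about 1 mm. I'll lower until supported, ease the grip to settle it, then re-derive the grasp from the settled pose.

Run:
```python
from plan import *
from plant import arm,eoat,get_image,camera_params
s=arm.read_state();P=np.array(s['position'])
for k in range(8):
    P=P-[0,0,.0007];arm.move_straight(P,vel=.02)
    f=arm.read_state()['contact_force'];print(k,round(arm.read_state()['time_s'],2),np.round(f,1))
    if f[2]>-2.5:break
eoat.clamp(force=3);arm.dwell(.15)
s=arm.read_state();print('settled',s['time_s'],np.round(s['contact_force'],1),s['grip_width'])
c=camera_params('wrist');im,dd=get_image('wrist');cv2.imwrite('pics/wrist9.png',im[:,:,::-1]);C=cloud(c,dd)
for u in(215,350,282):print(u,[(v,(rk(C[v,u])[0]*1000).round(0)) for v in range(254,274,2)])
im,d=get_image('side');cv2.imwrite('pics/side9.png',im[:,:,::-1]);C=cloud(camera_params('side'),d)
for u in(285,300):print([(v,(rk(C[v,u])[0]*1000).round(0)) for v in range(252,270,2)])
Rm=R.from_quat(s['tool_rot']).as_matrix();print('G',rk(s['position']+Rm[:,1]*.0653),'lean',np.degrees(np.arccos(-Rm[2,1])))
```

```text
0 23.74 [-0.8  1.  -7.8]
1 23.99 [-0.1 -2.1 -3.7]
2 24.24 [-2.6 -4.2  4.8]
settled 24.6083 [-0.4  0.   4.1] 0.012257425269635873
215 [(254, array([93., 62., 17.])), (256, array([91., 62., 17.])), (258, array([89., 62., 17.])), (260, array([87., 61., 17.])), (262, array([54., 45., 80.])), (264, array([53., 45., 79.])), (266, array([51., 45., 79.])), (268, array([50., 45., 78.])), (270, array([49., 45., 79.])), (272, array([47., 45., 79.]))]
350 [(254, array([ 93., -64.,  17.])), (256, array([ 91., -64.,  17.])), (258, array([ 89., -63.,  17.])), (260, array([ 87., -63.,  18.])), (262, array([ 54., -47.,  81.])), (264, array([ 53., -47.,  80.])), (266, array([ 52., -47.,  79.])), (268, array([ 50., -47.,  79.])), (270, array([ 48., -47.,  80.])), (272, array([ 48., -47.,  78.]))]
282 [(254, array([93., -0., 17.])), (256, array([ 33.,  -1., 131.])), (258, array([ 31.,  -1., 131.])), (260, array([ 30.,  -1., 131.])), (262, array([ 29.,  -1., 131.])), (264, array([ 28.,  -1., 131.])), (266, array([ 27.,  -1., 131.])), (268, array([ 26.,  -1., 130.])), (270, array([ 25.,  -1., 131.])), (272, array([ 24.,  -1., 130.]))]
[(252, array([-78., -20.,  52.])), (254, array([-82., -20.,  50.])), (256, array([-79., -20.,  40.])), (258, array([-79., -20.,  33.])), (260, array([-75., -20.,  20.])), (262, array([-73., -20.,  11.])), (264, array([-70., -20.,  -2.])), (266, array([-78., -20.,   3.])), (268, array([-80., -20.,  -1.]))]
[(252, array([-78., -48.,  52.])), (254, array([-81., -48.,  49.])), (256, array([-80., -49.,  41.])), (258, array([-78., -49.,  32.])), (260, array([-75., -49.,  20.])), (262, array([-73., -50.,  10.])), (264, array([-70., -50.,  -1.])), (266, array([-76., -50.,   0.])), (268, array([-80., -50.,  -0.]))]
G [[ 2.77996199e-02 -1.01209112e-04  1.13435715e-01]] lean 50.137768334716206
```

Settled: the back edge is on the bench at x = -71 mm and the hover was under 1 mm. I'll re-clamp and push about 9 mm more, so that over half is past the sill, using the re-derived grasp.

Run:
```python
from plan import *
from plant import arm,eoat,get_image,camera_params
eoat.clamp(force=35)
s=arm.read_state();Rm=R.from_quat(s['tool_rot']).as_matrix();G=rk(s['position']+Rm[:,1]*.0653)[0];L=np.arccos(-Rm[2,1])
d0=.0732;th0=np.arcsin(.018/d0);v=np.array([G[0]+np.sqrt(d0**2-.018**2),G[2]])
c,sn=np.cos(th0),np.sin(th0);loc=np.array([c*v[0]+sn*v[1],-sn*v[0]+c*v[1]]);rel=L-th0;print(loc,np.degrees(rel))
for d in(.070,.067,.0645):
    th=np.arcsin(.018/d);c,sn=np.cos(th),np.sin(th)
    g=[-np.sqrt(d*d-.018**2)+c*loc[0]-sn*loc[1],0,sn*loc[0]+c*loc[1]-.0003]
    A,b=tcp(g,rel+th+np.radians(.3))
    arm.move_straight(A,vel=.03,orientation=b)
    s=arm.read_state();print(d,round(s['time_s'],2),np.round(s['contact_force'],1),np.round(s['torque'],2))
im,d=get_image('side');cv2.imwrite('pics/side10.png',im[:,:,::-1]);C=cloud(camera_params('side'),d)
for u in(285,300):print([(v,(rk(C[v,u])[0]*1000).round(0)) for v in range(246,268,2)])
```

```text
[0.12350822 0.08567398] 35.895037952815834
0.07 25.18 [-0.6 -2.2  3.6] [-0.67  0.28  0.18]
0.067 25.43 [-1.2 -5.5  1.5] [-1.57  0.39  0.26]
0.0645 25.68 [-0.8 -5.3  1.4] [-1.87  0.42  0.15]
[(246, array([-242.,  -17.,  294.])), (248, array([-242.,  -17.,  290.])), (250, array([-241.,  -17.,  284.])), (252, array([-78., -20.,  52.])), (254, array([-80., -20.,  47.])), (256, array([-76., -20.,  35.])), (258, array([-76., -20.,  29.])), (260, array([-74., -20.,  19.])), (262, array([-69., -20.,   5.])), (264, array([-71., -20.,   0.])), (266, array([-76., -20.,   1.]))]
[(246, array([-57., -49.,  42.])), (248, array([-55., -50.,  33.])), (250, array([-73., -48.,  52.])), (252, array([-79., -48.,  52.])), (254, array([-80., -48.,  48.])), (256, array([-78., -49.,  38.])), (258, array([-75., -49.,  27.])), (260, array([-74., -50.,  18.])), (262, array([-74., -50.,  11.])), (264, array([-71., -50.,   1.])), (266, array([-75., -50.,  -1.]))]
```

The back edge has only reached x = -69 to -70 mm; the pitch was partly absorbed in the pads. I'll push a further 8 mm straight in with orientation fixed while monitoring the forces.

Run:
```python
from plan import *
from plant import arm,eoat,get_image,camera_params
x=np.array([np.cos(RH),np.sin(RH),0])
for k in range(4):
    P=np.array(arm.read_state()['position'])+x*.0025+[0,0,.0003]
    arm.move_straight(P,vel=.03)
    s=arm.read_state();f=np.array(s['contact_force']);print(round(s['time_s'],2),np.round(f,1),np.round(s['torque'],2))
    if f[2]<-5 or f[2]>12: break
im,d=get_image('side');cv2.imwrite('pics/side11.png',im[:,:,::-1]);C=cloud(camera_params('side'),d)
for u in(285,300):print([(v,(rk(C[v,u])[0]*1000).round(0)) for v in range(246,268,2)])
c=camera_params('wrist');im,dd=get_image('wrist');cv2.imwrite('pics/wrist11.png',im[:,:,::-1]);C=cloud(c,dd)
for u in(215,350,282):print(u,[(v,(rk(C[v,u])[0]*1000).round(0)) for v in range(254,272,2)])
```

```text
25.98 [-2.5 -4.6  3.7] [-1.2   0.39  0.21]
26.23 [-1.6 -4.2  4.1] [-1.19  0.42  0.12]
26.48 [-3.2 -3.6  2.9] [-1.19  0.31  0.1 ]
26.73 [-2.6 -3.9  2.8] [-1.39  0.39  0.12]
[(246, array([-237.,  -17.,  287.])), (248, array([-236.,  -17.,  282.])), (250, array([-77., -20.,  56.])), (252, array([-79., -20.,  52.])), (254, array([-76., -20.,  42.])), (256, array([-75., -20.,  34.])), (258, array([-73., -20.,  25.])), (260, array([-72., -20.,  15.])), (262, array([-66., -20.,  -1.])), (264, array([-71., -20.,   0.])), (266, array([-76., -20.,   0.]))]
[(246, array([-52., -49.,  35.])), (248, array([-73., -48.,  57.])), (250, array([-77., -48.,  57.])), (252, array([-78., -48.,  51.])), (254, array([-77., -49.,  44.])), (256, array([-74., -49.,  33.])), (258, array([-74., -49.,  25.])), (260, array([-71., -50.,  15.])), (262, array([-72., -50.,   9.])), (264, array([-70., -50.,  -1.])), (266, array([-77., -50.,   2.]))]
215 [(254, array([106.,  62.,  16.])), (256, array([104.,  62.,  16.])), (258, array([101.,  61.,  17.])), (260, array([100.,  61.,  15.])), (262, array([98., 61., 16.])), (264, array([95., 60., 17.])), (266, array([94., 60., 16.])), (268, array([91., 60., 17.])), (270, array([59., 45., 77.]))]
350 [(254, array([105., -65.,  18.])), (256, array([104., -65.,  17.])), (258, array([101., -64.,  18.])), (260, array([ 99., -64.,  16.])), (262, array([ 98., -64.,  16.])), (264, array([ 95., -64.,  18.])), (266, array([ 94., -64.,  16.])), (268, array([ 91., -63.,  17.])), (270, array([ 89., -63.,  17.]))]
282 [(254, array([106.,  -1.,  16.])), (256, array([104.,  -1.,  16.])), (258, array([ 39.,  -1., 130.])), (260, array([ 38.,  -1., 130.])), (262, array([ 37.,  -1., 129.])), (264, array([ 37.,  -1., 128.])), (266, array([ 35.,  -1., 129.])), (268, array([ 34.,  -1., 128.])), (270, array([ 33.,  -1., 129.]))]
```

Run:
```python
import cv2,numpy as np
a=[cv2.resize(cv2.imread(f'pics/side{k}.png')[225:285,235:325],None,fx=4.4,fy=4.4,interpolation=cv2.INTER_CUBIC) for k in(9,11)]
cv2.imwrite('pics/cmp.png',np.hstack(a))
from h import *
# row profile of back wall lower boundary: brown (sat) vs grey
for k in(5,6,7,8,9,10,11):
    im=cv2.imread(f'pics/side{k}.png');hsv=cv2.cvtColor(im,cv2.COLOR_BGR2HSV)
    r=[]
    for u in range(255,300,3):
        col=hsv[240:305,u,1].astype(float)>80
        hue=(hsv[240:305,u,0]<25)&col&(hsv[240:305,u,2]>60)
        v=np.nonzero(hue)[0];r.append(v.max()+240.5)
    m=np.median(r);p=camera_params('side')
    print(k,m,'rack x if z=0:',rk(onz(p,[(277,m)],0))[0][0].round(4),'if z=5:',rk(onz(p,[(277,m)],.005))[0][0].round(4))
```

```text
5 295.5 rack x if z=0: -0.1433 if z=5: -0.1461
6 286.5 rack x if z=0: -0.1233 if z=5: -0.1263
7 279.5 rack x if z=0: -0.1074 if z=5: -0.1106
8 263.5 rack x if z=0: -0.0698 if z=5: -0.0731
9 263.5 rack x if z=0: -0.0698 if z=5: -0.0731
10 262.5 rack x if z=0: -0.0673 if z=5: -0.0707
11 261.5 rack x if z=0: -0.0649 if z=5: -0.0683
```

View pics/cmp.png

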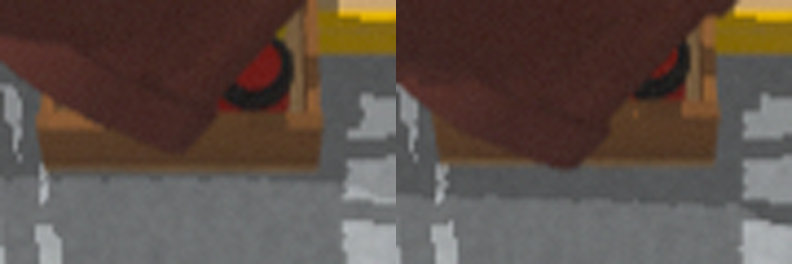

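View pics/wrist11.png

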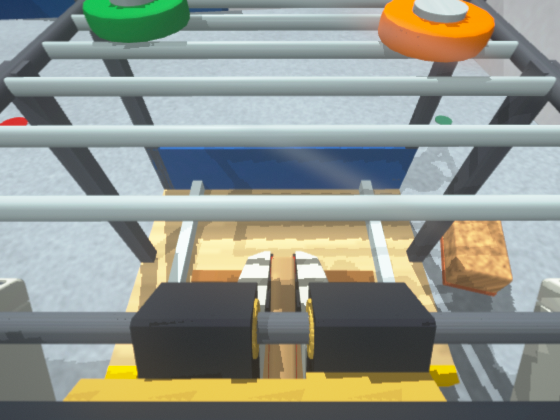

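The handle's front end dropped slightly (131 → 130 mm) when it should have risen with pitch, so the nose tipped down about 2° and the back edge may be a few mm up, right around half. I'll raise the nose until the back edge is loaded again, then push on with the hand slightly lifting.

```bash
cat > fine.py <<'E'
from plan import *
from plant import arm,eoat,get_image,camera_params
X=np.array([np.cos(RH),np.sin(RH),0])
def step(dx,dz):
    P=np.array(arm.read_state()['position'])+X*dx+[0,0,dz]
    arm.move_straight(P,vel=.03)
    s=arm.read_state();f=np.array(s['contact_force']);print(round(s['time_s'],2),(dx,round(dz,5)),np.round(f,1),np.round(s['torque'],2));return f
def look(k):
    im,d=get_image('side');cv2.imwrite(f'pics/side{k}.png',im[:,:,::-1])
    hsv=cv2.cvtColor(im,cv2.COLOR_RGB2HSV);r=[]
    for u in range(258,300,3):
        v=np.nonzero((hsv[235:305,u,0]<25)&(hsv[235:305,u,1]>80)&(hsv[235:305,u,2]>60))[0]
        if len(v):r.append(v.max()+235.5)
    m=np.mean(r);p=camera_params('side');print('back edge row',m,'x if z0',rk(onz(p,[(277,m)],0))[0][0].round(4))
    c=camera_params('wrist');im,dd=get_image('wrist');cv2.imwrite(f'pics/wrist{k}.png',im[:,:,::-1]);C=cloud(c,dd)
    H=rk(C[250:300,280:285].reshape(-1,3));H=H[(H[:,2]>.1)&(H[:,2]<.15)];e=H[H[:,0]>H[:,0].max()-.012]
    print('handle front x',H[:,0].max().round(4),'z',np.median(e[:,2]).round(4),'slope',np.degrees(np.arctan(np.polyfit(H[:,0],H[:,2],1)[0])).round(1))
E
python3 - <<'E'
from fine import *
for k in range(7):
    f=step(0,.0009)
    if f[2]<-4:break
look(12)
E
```

```text
27.07 (0, 0.0009) [-0.3 -2.  -2.1] [-1.52  0.28 -0.01]
27.32 (0, 0.0009) [-0.5 -0.5 -6.1] [-1.77  0.15 -0.05]
back edge row 262.2857142857143 x if z0 -0.0668
handle front x 0.0396 z 0.1286 slope 8.6
```

```bash
cat >> fine.py <<'E'
def pitch(n=3):
    D=[get_image('side') for _ in range(n)]
    d=np.mean([x[1] for x in D],0);im=D[0][0];C=cloud(camera_params('side'),d)
    hsv=cv2.cvtColor(im,cv2.COLOR_RGB2HSV)
    m=(hsv[...,0]<25)&(hsv[...,1]>80)&(hsv[...,2]>60)
    Q=rk(C[235:300,250:312].reshape(-1,3));k=m[235:300,250:312].ravel()
    Q=Q[k&(Q[:,2]<.048)&(Q[:,2]>.006)&(abs(Q[:,1])<.055)]
    # robust: outermost surface
    for _ in range(4):
        a=np.polyfit(Q[:,2],Q[:,0],1);r=Q[:,0]-np.polyval(a,Q[:,2]);Q=Q[abs(r)<max(2*np.median(abs(r)),.0015)]
    print('back wall n',len(Q),'pitch',np.degrees(np.arctan(-a[0])).round(1),'x at z0',a[1].round(4),'zmin',np.percentile(Q[:,2],1).round(4))
    # lower boundary row across columns
    r=[]
    for u in range(252,308,2):
        v=np.nonzero(m[235:300,u])[0]
        if len(v):r.append((u,v.max()+235.5))
    r=np.array(r);mm=np.median(r[:,1]);o,dv=ray(camera_params('side'),[(280,mm)])
    # intersect ray with wall line x=a0*z+a1
    p0=rk(o)[0];p1=rk(o+dv[0])[0];dd=p1-p0
    t=(a[0]*p0[2]+a[1]-p0[0])/(dd[0]-a[0]*dd[2]);e=p0+t*dd
    print('bottom edge row',mm,'-> rack',e.round(4))
E
python3 - <<'E'
from fine import *
pitch()
print(arm.read_state()['time_s'])
E
python3 - <<'E'
import cv2
cv2.imwrite('pics/z12.png',cv2.resize(cv2.imread('pics/side12.png')[215:285,225:335],None,fx=7,fy=7,interpolation=cv2.INTER_CUBIC))
E
```

```text
back wall n 257 pitch 9.1 x at z0 -0.0697 zmin 0.009
bottom edge row 262.5 -> rack [-0.0705 -0.0101  0.0047]
27.575
```

View pics/z12.png

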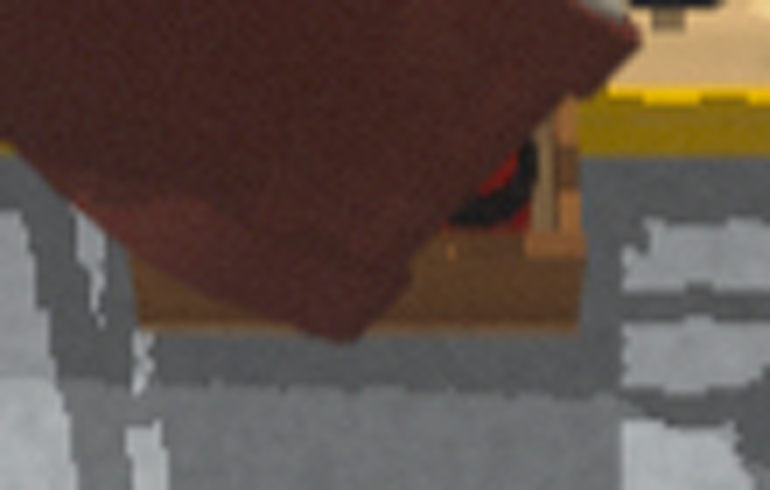

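The fit gives pitch ≈ 9° and the back edge about 4-5 mm up, because the pads hold the pitch stiffly. I'll rotate the nose up about the sill edge and back off a few mm so the back edge sits down again. Then I'll release it in a stable pose and push low from behind, since pushing below sill height presses the back edge down.

Run:
```python
from fine import *
def rot(dth,dx):
    s=arm.read_state();Rm=R.from_quat(s['tool_rot']).as_matrix();G=rk(s['position']+Rm[:,1]*.0653)[0];L=np.arccos(-Rm[2,1])
    v=G-[0,0,.018];c,sn=np.cos(dth),np.sin(dth)
    g=np.array([c*v[0]-sn*v[2]+dx,0,sn*v[0]+c*v[2]+.018])
    A,b=tcp(g,L+dth);arm.move_straight(A,vel=.03,orientation=b)
    s=arm.read_state();print(round(s['time_s'],2),'G',g.round(4),'L',np.degrees(L+dth).round(1),np.round(s['contact_force'],1),np.round(s['torque'],2))
for k in range(3): rot(np.radians(1.4),-.0015)
pitch()
eoat.clamp(force=3);arm.dwell(.1);print(np.round(arm.read_state()['contact_force'],1))
pitch();look(13)
```

```text
27.9 G [0.0313 0.     0.114 ] L 53.7 [-2.3  0.9 -6.1] [-1.72  0.38  0.08]
28.22 G [0.0272 0.     0.1144] L 55.2 [-0.5 -0.4 -6.7] [-2.09  0.34  0.05]
28.56 G [0.0224 0.     0.1145] L 56.5 [-1.  -0.3 -6.5] [-2.15  0.28 -0.01]
back wall n 49 pitch 13.3 x at z0 -0.0765 zmin 0.0062
bottom edge row 280.0 -> rack [-0.0568 -0.01   -0.0831]
[-1.5 -2.3 -3.4]
back wall n 53 pitch 12.9 x at z0 -0.076 zmin 0.0062
bottom edge row 279.5 -> rack [-0.0579 -0.01   -0.0793]
back edge row 277.35714285714283 x if z0 -0.1025
handle front x 0.0259 z 0.1294 slope 12.3
```

Pitch is now 13°, which matches the back edge on the bench at x ≈ -76 mm. Releasing and retracting along the tool axis.

Run:
```python
from fine import *
eoat.let_go()
s=arm.read_state();print(s['time_s'],np.round(s['contact_force'],1),s['grip_width'])
Rm=R.from_quat(s['tool_rot']).as_matrix()
arm.move_straight(np.array(s['position'])-Rm[:,1]*.11,vel=.2)
s=arm.read_state();print(s['time_s'],rk(s['position']),s['q'].round(2))
for n in('side','wrist','top'):
    im,d=get_image(n);cv2.imwrite(f'pics/{n}14.png',im[:,:,::-1]);np.save(f'pics/{n}14.npy',d)
np.savez('pics/wrist14.npz',**camera_params('wrist'))
```

```text
30.6083 [ 0.7 -0.2 -0.1] 0.09313217270920822
31.3083 [[-0.12294005  0.00052587  0.21106878]] [ 0.73  0.82 -0.57  1.83 -0.72  0.93  0.71]
```

```bash
sleep 1
```

```text
(no output)
```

View pics/side14.png

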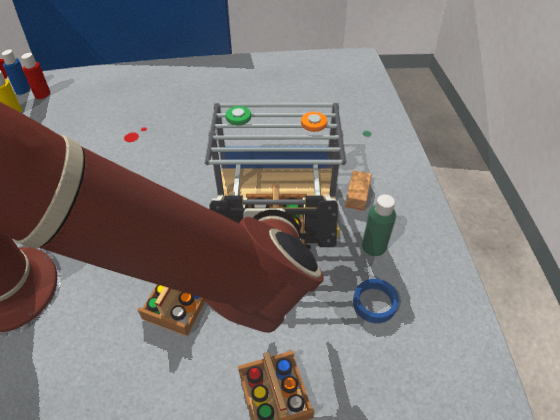

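View pics/wrist14.png

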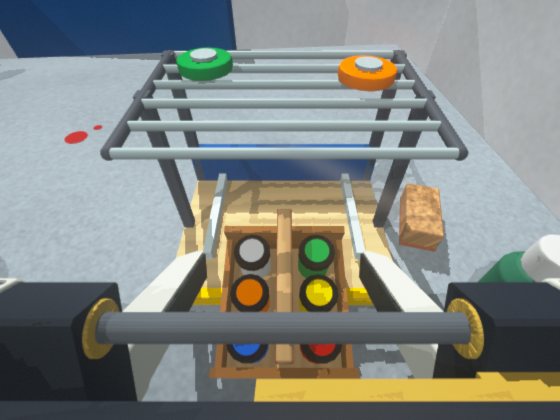

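View pics/top14.png

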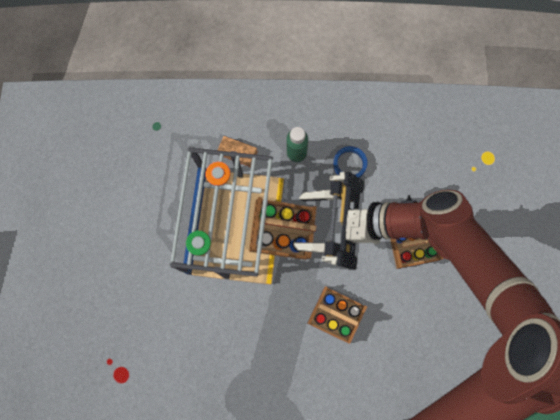

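The carrier rests tilted on the sill and the bench, centred between the rails (handle at column 284), with the front facing the backstop. Next I'll place the open fingertips low behind the back wall and push squarely with both.

Run:
```python
from fine import *
Lp=np.radians(33)
def tp(x,z,L=Lp):return tcp([x,0,z],L,depth=.084)
for x,z in((-.135,.10),(-.112,.009),(-.05,.009),(.0437,.038)):
    print(np.round(kinematics.inverse_kinematics(*tp(x,z)),2)) if 'kinematics' in globals() else None
A,b=tp(-.135,.10);arm.move_straight(A,vel=.2,orientation=b)
A,b=tp(-.112,.009);print('guard',arm.move_straight(A,vel=.15,orientation=b,guard=8))
s=arm.read_state();print(s['time_s'],np.round(s['contact_force'],1),s['q'].round(2))
im,d=get_image('side');cv2.imwrite('pics/side15.png',im[:,:,::-1])
im,d=get_image('wrist');cv2.imwrite('pics/wrist15.png',im[:,:,::-1])
im,d=get_image('top');cv2.imwrite('pics/top15.png',im[:,:,::-1])
```

```text
guard False
32.7917 [-1.   0.3  0. ] [ 0.56  0.88 -0.37  1.87 -0.51  0.6   0.64]
```

```bash
sleep 1
```

```text
(no output)
```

View pics/wrist15.png

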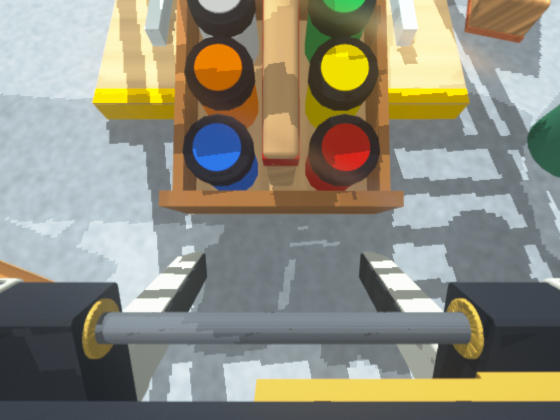

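View pics/top15.png

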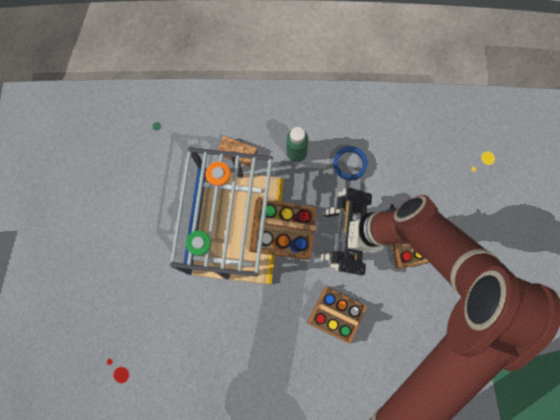

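The wrist view shows both fingertips behind the back wall (row 200), the carrier square to the yellow edge and clear of the decoys. Pushing.

```bash
python3 - <<'E'
from fine import *
Lp=np.radians(33)
def tp(x,z,L=Lp):return tcp([x,0,z],L,depth=.084)
for i,x in enumerate((-.084,-.074,-.066,-.058,-.050)):
    A,b=tp(x,.009);g=arm.move_straight(A,vel=.05,guard=20)
    s=arm.read_state();print(x,g,round(s['time_s'],2),np.round(s['contact_force'],1),np.round(s['torque'],2))
    im,d=get_image('wrist');cv2.imwrite(f'pics/wristp{i}.png',im[:,:,::-1])
    C=cloud(camera_params('wrist'),d);H=rk(C[:,278:288].reshape(-1,3));H=H[(H[:,2]>.095)&(H[:,2]<.15)&(abs(H[:,1])<.008)]
    print('handle top slope',np.degrees(np.arctan(np.polyfit(H[:,0],H[:,2],1)[0])).round(1),'x back',np.percentile(H[:,0],2).round(3))
    if g:break
E
python3 - <<'E'
import cv2,numpy as np,glob
fs=sorted(glob.glob('pics/wristp*.png'));a=[cv2.resize(cv2.imread(f),(260,195)) for f in fs][:6]
while len(a)<6:a.append(a[-1]*0)
cv2.imwrite('pics/mont.png',np.vstack([np.hstack(a[:3]),np.hstack(a[3:])]))
E
```

```text
-0.084 False 33.65 [-1.3 -5.6  2.9] [-1.32  0.38  0.21]
handle top slope 2.7 x back -0.132
-0.074 False 34.05 [-1.1 -4.9 -1.6] [-1.79  0.2  -0.13]
handle top slope 4.3 x back -0.123
-0.066 False 34.41 [ 0.2 -6.8 -1.3] [-1.98  0.19 -0.12]
handle top slope 5.7 x back -0.115
-0.058 False 34.77 [-0.4 -7.3 -0.6] [-2.13  0.19 -0.11]
handle top slope 7.8 x back -0.108
-0.05 False 35.12 [-0.8 -9.1  0.6] [-2.31  0.24 -0.07]
handle top slope 10.6 x back -0.101
```

View pics/mont.png

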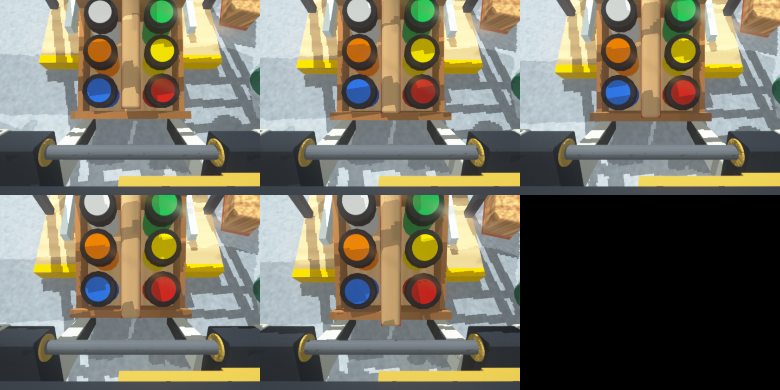

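The handle slope has risen steadily, so the back edge stayed down and more than half is now well past the sill. Finger friction is holding the tail down, so I'll raise the fingertips slowly in contact to let the nose down gently onto the deck.

Run:
```python
from fine import *
Lp=np.radians(33)
def tp(x,z,L=Lp):return tcp([x,0,z],L,depth=.084)
for i,(x,z) in enumerate(((-.0500,.014),(-.0503,.020),(-.0505,.026),(-.0505,.032),(-.0505,.038))):
    A,b=tp(x,z);arm.move_straight(A,vel=.03)
    s=arm.read_state();print(z,round(s['time_s'],2),np.round(s['contact_force'],1))
    im,d=get_image('wrist');cv2.imwrite(f'pics/wristq{i}.png',im[:,:,::-1])
    C=cloud(camera_params('wrist'),d);H=rk(C[:,278:288].reshape(-1,3));H=H[(H[:,2]>.095)&(H[:,2]<.16)&(abs(H[:,1])<.008)]
    print('slope',np.degrees(np.arctan(np.polyfit(H[:,0],H[:,2],1)[0])).round(1),'z',np.median(H[:,2]).round(3))
```

```text
0.014 35.49 [ -1.5 -10.3   2.2]
slope 4.8 z 0.118
0.02 35.89 [ -1.3 -10.2   5.1]
slope -0.5 z 0.12
0.026 36.29 [-0.6 -8.3  6.3]
slope -4.7 z 0.122
0.032 36.69 [ 0.1 -5.6 -1.1]
slope -7.1 z 0.122
0.038 37.09 [-1.1 -3.6 -0. ]
slope -9.5 z 0.122
```

```bash
sleep 1
```

```text
(no output)
```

View pics/wristq4.png

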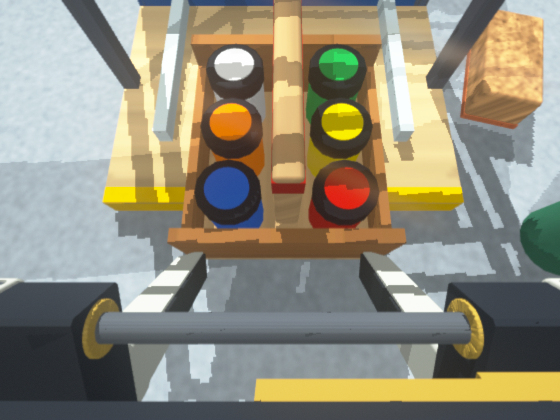

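The carrier is level on the deck: handle top z = 122 mm against 123 expected. Now the final push to the backstop with a force guard.

Run:
```python
from fine import *
Lp=np.radians(33)
def tp(x,z,L=Lp):return tcp([x,0,z],L,depth=.084)
for x,v,g in((.0,.07,15),(.034,.06,15),(.0500,.02,10)):
    A,b=tp(x,.038);r=arm.move_straight(A,vel=v,guard=g)
    s=arm.read_state();Rm=R.from_quat(s['tool_rot']).as_matrix()
    print(r,round(s['time_s'],2),np.round(s['contact_force'],1),'tip',rk(np.array(s['position'])+Rm[:,1]*.084).round(4))
    if r:break
im,d=get_image('wrist');cv2.imwrite('pics/wrist20.png',im[:,:,::-1])
im,d=get_image('side');cv2.imwrite('pics/side20.png',im[:,:,::-1])
```

```text
False 38.02 [ 0.5 -0.9 -0.7] tip [[0.001  0.0003 0.0384]]
True 38.3 [ 0.4 -0.4  0.5] tip [[ 0.0036 -0.0001  0.0375]]
```

View pics/wrist20.png

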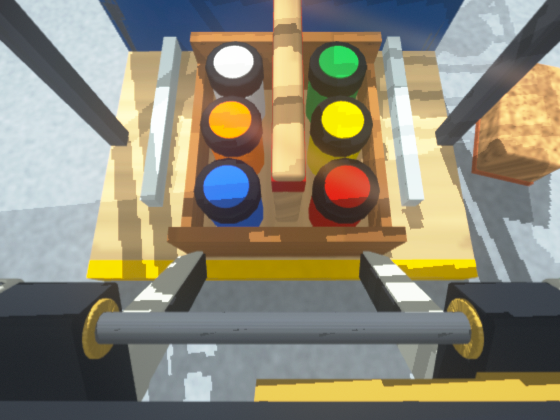

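The guard tripped on a transient: the tip is at x = 4 mm and the force is back to about 0. The carrier is flat and square, heading between the rails, so I'll continue.

Run:
```python
from fine import *
Lp=np.radians(33)
def tp(x,z,L=Lp):return tcp([x,0,z],L,depth=.084)
for x,v,g in((.034,.04,25),(.0520,.02,14)):
    A,b=tp(x,.038);r=arm.move_straight(A,vel=v,guard=g)
    s=arm.read_state();Rm=R.from_quat(s['tool_rot']).as_matrix()
    print(r,round(s['time_s'],2),np.round(s['contact_force'],1),'tip',rk(np.array(s['position'])+Rm[:,1]*.084).round(4))
    if r and x<.04: break
im,d=get_image('wrist');cv2.imwrite('pics/wrist21.png',im[:,:,::-1])
```

```text
False 39.35 [ 0.  -2.6 -2.2] tip [[ 0.0331 -0.0002  0.0374]]
True 39.93 [-0.2 -1.3 -0.4] tip [[ 0.0406 -0.0005  0.0367]]
```

View pics/wrist21.png

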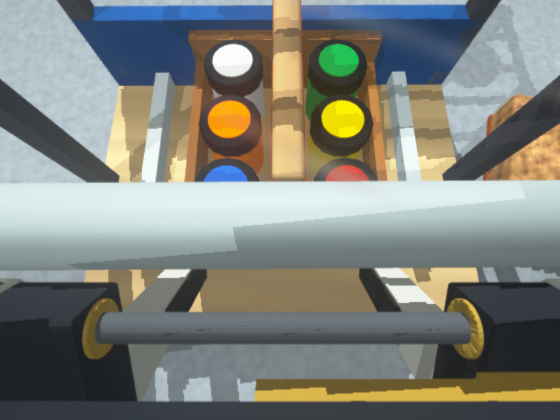

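The guard stopped at tip x = 41 mm (contact about 47 mm). That could be the backstop, but the shelf rod is very close to the hand, so I'll measure where the front end is relative to the backstop.

Run:
```python
from fine import *
c=camera_params('wrist');im,d=get_image('wrist');C=cloud(c,d)
for u in(215,245,330,360):print(u,[(v,tuple((rk(C[v,u])[0]*1000).round(0).astype(int).tolist())) if np.isfinite(C[v,u,0]) else v for v in range(16,48,3)])
A,b=tcp([.0,0,.05],np.radians(40),depth=.084)
s=arm.read_state();arm.move_straight(np.array(s['position'])-X*.03,vel=.1)
A,b=tcp([-.06,0,.10],np.radians(40),depth=.084);arm.move_straight(A,vel=.15,orientation=b)
print(arm.read_state()['time_s'])
for n in('wrist','side','top'):
    c=camera_params(n);im,d=get_image(n);cv2.imwrite(f'pics/{n}22.png',im[:,:,::-1]);np.save(f'pics/{n}22.npy',d);np.savez(f'pics/{n}22.npz',**c)
```

```text
215 [(16, (190, 40, 74)), (19, (188, 40, 74)), (22, (188, 40, 72)), (25, (189, 41, 69)), (28, (188, 41, 68)), (31, (187, 42, 66)), (34, (184, 41, 67)), (37, (181, 41, 67)), (40, (180, 41, 66)), (43, (180, 42, 64)), (46, (170, 40, 71))]
245 [(16, (191, 21, 74)), (19, (188, 21, 74)), (22, (188, 21, 72)), (25, (189, 22, 69)), (28, (189, 22, 67)), (31, (186, 22, 67)), (34, (184, 22, 67)), (37, (182, 22, 67)), (40, (180, 22, 66)), (43, (173, 21, 70)), (46, (169, 21, 72))]
330 [(16, (190, -32, 74)), (19, (188, -32, 74)), (22, (188, -32, 72)), (25, (188, -32, 69)), (28, (189, -33, 67)), 31, (34, (183, -32, 67)), (37, (181, -32, 67)), (40, (176, -32, 70)), (43, (173, -32, 70)), (46, (168, -31, 72))]
360 [(16, (191, -51, 73)), (19, (188, -51, 74)), (22, (188, -51, 72)), (25, (189, -52, 69)), (28, (189, -52, 67)), (31, (187, -52, 66)), (34, (184, -52, 67)), (37, (182, -52, 66)), (40, (180, -52, 66)), (43, (179, -52, 64)), (46, (181, -53, 60))]
41.2583
```

View pics/wrist22.png

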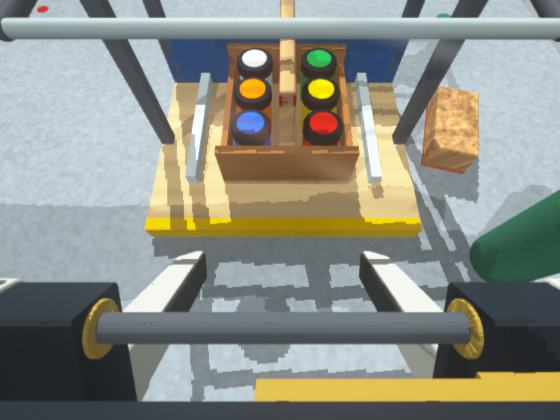

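View pics/top22.png

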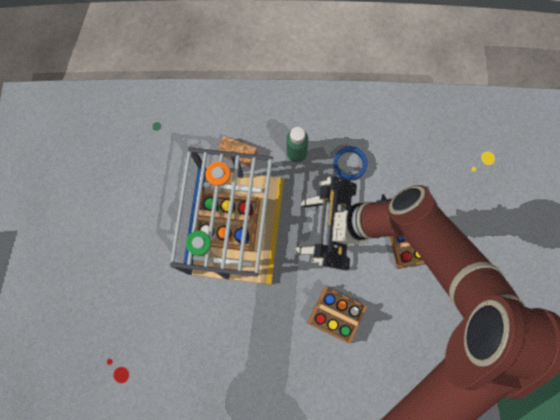

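The front wall's top (x ≈ 187) meets the backstop face (188-189) equally on both sides, and the carrier sits flat between the rails. I'll confirm with one gentle nudge at more lean, keeping the camera clear of the shelf.

Run:
```python
from fine import *
L=np.radians(43)
def tp(x,z):return tcp([x,0,z],L,depth=.084)
A,b=tp(.0,.042);arm.move_straight(A,vel=.15,orientation=b)
A,b=tp(.034,.042);print(arm.move_straight(A,vel=.06,guard=20))
A,b=tp(.0500,.042);r=arm.move_straight(A,vel=.02,guard=12)
s=arm.read_state();Rm=R.from_quat(s['tool_rot']).as_matrix()
print(r,round(s['time_s'],2),np.round(s['contact_force'],1),'contact x',rk(np.array(s['position'])+Rm[:,1]*.084)[0][0]+.0055)
arm.move_straight(np.array(s['position'])-X*.06,vel=.12)
P=np.array(arm.read_state()['position']);arm.move_straight(P-X*.03+[0,0,.12],vel=.2)
s=arm.read_state();print(s['time_s'],np.round(s['contact_force'],1))
for n in('wrist','side','top'):
    c=camera_params(n);im,d=get_image(n);cv2.imwrite(f'pics/{n}23.png',im[:,:,::-1]);np.save(f'pics/{n}23.npy',d);np.savez(f'pics/{n}23.npz',**c)
c=camera_params('wrist');C=cloud(c,np.load('pics/wrist23.npy'))
```

```text
False
True 43.38 [ 0.3 -1.1 -0. ] contact x 0.04707766439673778
44.7917 [-0.4  0.4  0.5]
```

View pics/wrist23.png

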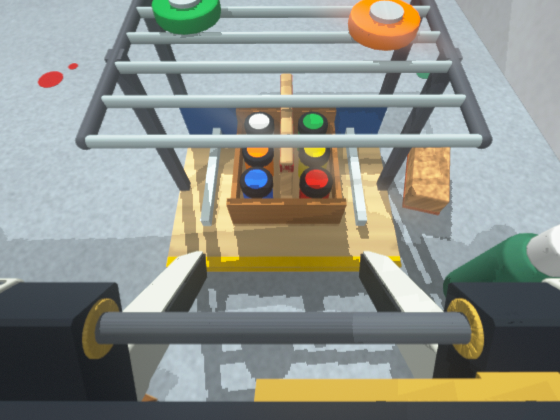

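View pics/side23.png

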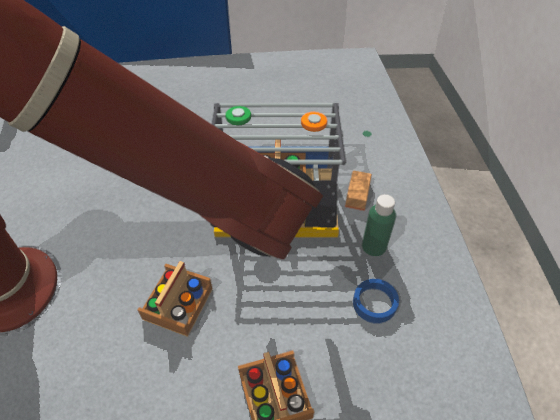

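It stopped at the same contact position (47 mm) with a different lean, so it really is against the backstop. The bystanders haven't moved in the side view, the carrier is flat and square, and the gripper is open and clear. Handing in.

Run:
```python
from meas import *
from plant import arm,close_job
for k in('top0','top23'):
    im=cv2.imread(f'pics/{k}.png');hsv=cv2.cvtColor(im,cv2.COLOR_BGR2HSV)
    r=[]
    for lo,hi,(x0,y0,x1,y1) in(((100,120,40),(125,255,255),(325,135,375,190)),((50,60,20),(90,255,255),(280,120,315,165)),((5,80,80),(20,220,255),(215,132,260,165))):
        m=cv2.inRange(hsv[y0:y1,x0:x1],lo,hi);v,u=np.nonzero(m);r.append((round(u.mean()+x0,1),round(v.mean()+y0,1)))
    print(k,r)
s=arm.read_state();print(s['time_s'],s['grip_width'])
close_job()
```

```text
top0 [(np.float64(350.0), np.float64(162.4)), (np.float64(296.3), np.float64(149.6)), (np.float64(236.1), np.float64(149.3))]
top23 [(np.float64(352.3), np.float64(158.1)), (np.float64(296.3), np.float64(149.5)), (np.float64(236.0), np.float64(149.3))]
44.9417 0.09291681951122105
the job is handed in; nothing more can be done
```

Run:
```python
import cv2,numpy as np
for k in('side0','side23'):
    h=cv2.cvtColor(cv2.imread(f'pics/{k}.png'),cv2.COLOR_BGR2HSV)[270:330,345:410]
    v,u=np.nonzero(cv2.inRange(h,(100,120,40),(125,255,255)));print(k,u.mean()+345,v.mean()+270,len(u))
```

```text
side0 375.3247311827957 300.43225806451613 930
side23 375.3961038961039 300.3939393939394 924
```

The carrier is in the rack and released: flat on the deck, square, and with its front end against the blue backstop. I handed the job in at about 45 s. One requirement is in doubt: the back edge may have lifted a few millimetres off the bench before the carrier was half in.

**What I did:** I gripped the handle board about 10 mm from its front end and raised the front edge. I then lined the carrier up with the rack, rested the front edge on the sill and pushed it part way in while gripping. After letting go, I pushed it the rest of the way from behind with the two open fingertips, because the shelf blocks the hand at full depth.

**Last checks that agreed:**
- **Backstop:** two pushes with the hand at different leans stopped at the same point (contact 47 mm). The front wall's top edge read about 187 mm and the backstop face 188–189 mm, the same on both sides.
- **Level:** on the deck, just before the last push, the handle top was at 122 mm (123 mm expected).
- **Bystanders:** the spray can and sanding block are where they were in the top view. The tape roll is too in the side view; its apparent shift in the top view is probably the arm partly hiding it.

**Checks that disagreed or fell short:**
- **Back edge:** several times the load and pitch readings suggested the hand was carrying nearly all the weight before the halfway point. The lift was probably under 1 mm, but up to about 5 mm once (camera error is about 2 mm). Each time I set it back down before going on.
- **Centring:** the carrier sits about 3 mm right of centre.
- **Rack position:** the rack reads 2–4 mm off my estimate along its depth, which explains stopping at 47 mm instead of 50 mm.
- **Wrong first approach:** my first approach leaned the wrong way because I misread the tool axes. It touched nothing and I corrected it.

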